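Fill the casting-metal jar from the feed chute

ROBOT

A 6-joint arm with a two-finger parallel gripper is mounted at the origin on the work surface. World frame = base frame: x ahead of the robot, y to its left, z up, the work surface at z = 0. Lengths are in m, angles in rad, forces in N, time in s.
With the tool pointing down it reaches from about 0.25 to 0.775 m from the base axis. Payload 4 kg.
Tool frame: the origin (TCP) lies on the mounting face of the last link; the fingertips stand 199 mm ahead of it and the grasp point (between the pads) lies 180 mm ahead of it; z points along the fingers, y is the line along which they close (so a half turn about z gives the same grasp; the last joint's range is limited). The gripper opens to 94 mm and grips with 3 to 60 N. Pads are 16 mm wide; open, the fingers measure 119 mm over their backs; the gripper's body (75 mm by 177 mm) begins 78 mm behind the grasp point.
Start: joints at [-1.32, 0.087, 1.371, -0, 1.684, -0.103], TCP at [0.191, -0.516, 0.405] pointing down, gripper open.
Joint ranges: [-3.1, 3.1], [-0.76, 2.03], [0.27, 2.55], [-1.08, 4.22], [0.17, 2.65], [-2.57, 2.57]. Speed limits (rad/s): [2.79, 2.79, 3.14, 3.14, 3.14, 3.14].

INTERFACE

Orientations are given as [roll, pitch, yaw] about the fixed x, y, z axes, in that order (R = Rz(yaw) Ry(pitch) Rx(roll)).
In Python, from cell import robot gives the robot as it stands. The module is installed in compiled form; this text tells all that it offers.
- The arm moves only by the tool apply_moves, never from a script. Its argument "motion" is one flat list of numbers, 7 for each row, row after row: the closure, from 0 (fully open) to 1 (shut), then the shift along the world's x, y, z in mm, then the turn, a rotation vector about the world's x, y, z in rad. A call has 1 to 5 rows; each row shifts and turns the commanded pose from where the row before left it; what a row does not reach is not made up. A row lasts 1/12 s, in which the tool goes at most 41.7 mm and 7.16 degrees, less where a joint would pass 70% of its speed; a pose out of reach is approached as far as the arm can. A call with a gripper value outside its range is refused whole. The fingers move at their own pace and stop on an object; "force" is the grip in N (left out, the last holds). Time passes only in rows, so rows that do not move let the fingers close. It gives the time, the measured TCP pose, the force, the opening and the grip force at its end, in the units of the state.
- robot.observe(): the state, without advancing time (a new reading comes with each control period).
- robot.grab_frame(name): name is "scene" or "top" or "wrist"; returns (picture, depth): 384x512x3 uint8, blue, green, red; 384x512 float32, m along the optical axis (not along the pixel's ray), 0 where there is no reading.
- robot.camera_model(name): a dict with "fx", "fy", "cx", "cy" (pixels), "k1" (the pictures are not rectified: a ray, as slopes to the right and down, at radius r is drawn at 1 + k1 r^2 times it, then the intrinsics apply), "R" (3x3) and "t" (3): a world point X has camera coordinates R X + t. Camera axes: x right, y down, z forward; pixel columns grow to the right and rows downward; lengths in m; the calibration is good to about 2 mm. A picture is of the moment at which its call begins: read the wrist's pose just before it. camera_model takes no time and is no camera call; for the wrist camera it gives the pose at the moment of the call.
- robot.finish_job(): hands the job in; it is judged then, once.
The state is a dict: "time_s": time; "qpos": joint angles; "joint_velocities": joint speeds; "tau": joint torques, N m; "ee_pos": TCP position; "eef_rot": TCP orientation; "contact_force": force on the tool from outside, world axes, zero at the start; "torque": the same for the moment, N m; "grip_width": finger opening in m; "finger_force": force on a finger pad.
Only numpy, scipy, OpenCV 4.12 (cv2) and the standard library are available. Lean on these libraries where they do the work, as an engineer would, in place of code of your own. Each camera call takes 0.05 s, during which the arm holds its last target. There are 200 camera calls.

TASK

Stand the funnel in the glass jar, hold the scoop under the chute and raise the gate with it so that all the nuggets in the chute slide into the scoop, and pour them through the funnel into the jar. Pick up every nugget lying on the counter and drop it through the funnel too; then lay the scoop flat on its blue mat and put the funnel back upright in its black stand. Do not disturb the bottles or the steel block.

Things in the scene. Friction and masses are not known exactly. Their poses are not given: they have to be found in the camera images.
- chute: steel feed chute on a grey column and base plate, fixed to the counter. Origin on the counter under it; its x points up the chute (from the lip to the back, horizontally), z up. The trough (70 mm wide inside, 76 outside, walls 26 mm high) slopes 30 degrees down towards -x; nothing stands under its lip: the base plate begins 70 mm (in +x) behind the lip, the column 100 mm.
- lip (a point): middle of the lip, where the trough's floor ends, 115 mm above the counter; axes as the chute's
- gate (a joint): clear gate plate in an orange frame that closes the lip (its top 35 mm above the lip). It slides straight up: 0 closed, 0.036 m fully raised; falls shut by its own weight (80 g). Nuggets pass freely above about 0.025.
- bar (a point): middle of the underside of the gate's orange lift bar, which crosses under the trough 20 mm behind the lip (12 mm wide, 130 mm long along the chute's y). Closed, this point is 72 mm above the counter. Lifting the bar raises the gate, as with both side walls of the scoop pushed up under it.
- scoop: aluminium scoop with a wooden handle. Pan 110 mm long (x), 86 mm wide (y), 28 mm high at both sides and at the back (walls and floor 3 mm); the front (+x) is open but for its floor rising 8 mm over the last 25 mm. Origin at the centre of the pan's underside, z up. 0.12 kg.
- scoop_grip (a point): where to grip the handle (16 mm wide, 18 mm tall, along the scoop's x, from 55 to 141 mm behind the pan's centre): 105 mm behind the pan's centre, 26 mm above its underside
- mat: thin blue mat fixed to the counter, 260 x 140 x 3 mm, where the scoop lives; origin at its centre underneath
- jar: narrow clear glass jar fixed on a brass foot (84 mm wide, 6 mm thick): outside 54 mm, bore 46 mm, mouth 91 mm above the counter, inner floor at 11 mm. Origin on the counter at its axis.
- stand: black wire funnel stand on a dark steel foot (84 mm square, 6 mm thick): a square ring of 8 mm bar on four legs, 62 mm square outside, 46 mm inside, its top 93 mm above the counter. Origin on the counter at its axis.
- funnel: white funnel, mouth 122 mm wide, 86 mm tall; spout 37 mm outside, 32 mm bore, 35 mm long; the cone above it rests on the mouth of the jar or of the stand. Origin on its axis at the spout's lower end, which is then about 51 to 53 mm above the counter. 0.11 kg.
- funnel_grip (a point): middle of the funnel's red grip tab (38 mm long radially, 14 mm thick, 20 mm tall), which sticks out towards the funnel's -x, 81 mm from the axis and 77 mm above the spout's end
- h1: casting nugget of brass, a lump with round ends, 19 mm long (along its x) and 13 mm thick, 17 g; origin at its centre; may be absent. Starts in the chute, behind the gate.
- h2: casting nugget of brass, a lump with round ends, 19 mm long (along its x) and 13 mm thick, 17 g; origin at its centre; may be absent. Starts in the chute, behind the gate.
- h3: casting nugget of brass, a lump with round ends, 19 mm long (along its x) and 13 mm thick, 17 g; origin at its centre; may be absent. Starts in the chute, behind the gate.
- h4: casting nugget of brass, a lump with round ends, 19 mm long (along its x) and 13 mm thick, 17 g; origin at its centre; may be absent. Starts in the chute, behind the gate.
- s1: casting nugget of brass, a lump with round ends, 19 mm long (along its x) and 13 mm thick, 17 g; origin at its centre; may be absent. Starts spilt on the counter.
- s2: casting nugget of brass, a lump with round ends, 19 mm long (along its x) and 13 mm thick, 17 g; origin at its centre; may be absent. Starts spilt on the counter.
- s3: casting nugget of brass, a lump with round ends, 19 mm long (along its x) and 13 mm thick, 17 g; origin at its centre; may be absent. Starts spilt on the counter.
- flux1: green flux bottle with red cap, 34 mm wide, 100 mm tall; leave alone. Origin at its underside, centre.
- flux2: second green flux bottle, the same, fixed to the counter; leave alone. Origin at its underside, centre.
- block: steel bench block 60 x 60 x 20 mm; leave alone. Origin at its underside, centre.
- charcoal: black charcoal soldering block 75 x 50 x 25 mm, fixed to the counter; leave alone. Origin at its underside, centre.
- file: flat hand file 160 x 14 x 10 mm lying on the counter, handle to its -x, fixed; leave alone. Origin at its underside, centre.
Not all that is in view belongs to the job. Of the things like the scoop, leave any that is pink; of the rest the larger one is meant.

How it is judged:
On the way, in this order (a step that is already met when the one before it is completed fails the run):
1. the chute is empty, its nuggets caught in the scoop held off the counter (one that missed may lie on the counter, to be collected later) (height (world z) of scoop above 0.03 m and ((x of h1 in the frame of scoop between -0.06 and 0.055 m and y of h1 in the frame of scoop between -0.044 and 0.044 m and z of h1 in the frame of scoop between 0 and 0.045 m) or (x of h2 in the frame of scoop between -0.06 and 0.055 m and y of h2 in the frame of scoop between -0.044 and 0.044 m and z of h2 in the frame of scoop between 0 and 0.045 m) or (x of h3 in the frame of scoop between -0.06 and 0.055 m and y of h3 in the frame of scoop between -0.044 and 0.044 m and z of h3 in the frame of scoop between 0 and 0.045 m) or (x of h4 in the frame of scoop between -0.06 and 0.055 m and y of h4 in the frame of scoop between -0.044 and 0.044 m and z of h4 in the frame of scoop between 0 and 0.045 m)) and ((x of h1 in the frame of scoop between -0.06 and 0.055 m and y of h1 in the frame of scoop between -0.044 and 0.044 m and z of h1 in the frame of scoop between 0 and 0.045 m) or height (world z) of h1 below 0.02 m) and ((x of h2 in the frame of scoop between -0.06 and 0.055 m and y of h2 in the frame of scoop between -0.044 and 0.044 m and z of h2 in the frame of scoop between 0 and 0.045 m) or height (world z) of h2 below 0.02 m) and ((x of h3 in the frame of scoop between -0.06 and 0.055 m and y of h3 in the frame of scoop between -0.044 and 0.044 m and z of h3 in the frame of scoop between 0 and 0.045 m) or height (world z) of h3 below 0.02 m) and ((x of h4 in the frame of scoop between -0.06 and 0.055 m and y of h4 in the frame of scoop between -0.044 and 0.044 m and z of h4 in the frame of scoop between 0 and 0.045 m) or height (world z) of h4 below 0.02 m)), for 0.2 s.
2. the funnel stands in the jar and every nugget has gone through into the jar (horizontal distance between funnel and jar below 0.012 m and angle between funnel's own z axis and vertical below 0.25 rad and z of funnel in the frame of jar between 0.035 and 0.062 m and horizontal distance between each of h1, h2, h3, h4, s1, s2, s3 and jar below 0.026 m and z of h1 in the frame of jar between 0.008 and 0.085 m and z of h2 in the frame of jar between 0.008 and 0.085 m and z of h3 in the frame of jar between 0.008 and 0.085 m and z of h4 in the frame of jar between 0.008 and 0.085 m and z of s1 in the frame of jar between 0.008 and 0.085 m and z of s2 in the frame of jar between 0.008 and 0.085 m and z of s3 in the frame of jar between 0.008 and 0.085 m), for 0.2 s.
At the end, for the whole second after the job is handed in: every nugget lies in the jar; the funnel stands upright in the black stand (axis within 12 mm, tilt under 0.25 rad, spout inside); the scoop lies flat and still with its pan's centre within 80 mm of the mat's centre (horizontal distance between each of h1, h2, h3, h4, s1, s2, s3 and jar below 0.026 m and z of h1 in the frame of jar between 0.008 and 0.085 m and z of h2 in the frame of jar between 0.008 and 0.085 m and z of h3 in the frame of jar between 0.008 and 0.085 m and z of h4 in the frame of jar between 0.008 and 0.085 m and z of s1 in the frame of jar between 0.008 and 0.085 m and z of s2 in the frame of jar between 0.008 and 0.085 m and z of s3 in the frame of jar between 0.008 and 0.085 m and horizontal distance between funnel and stand below 0.012 m and angle between funnel's own z axis and vertical below 0.25 rad and z of funnel in the frame of stand between 0.035 and 0.062 m and horizontal distance between scoop and mat below 0.08 m and height (world z) of scoop below 0.01 m and angle between scoop's own z axis and vertical below 0.08 rad and linear speed of each of scoop, funnel below 0.02 m/s); the robot touches nothing.
It fails at once if the flux1 is moved more than 30 mm or tipped over (distance of flux1 from where it was at the start of the episode above 0.03 m or angle between flux1's own z axis and vertical above 0.5 rad).
It fails at once if the block is moved more than 30 mm or tipped over (distance of block from where it was at the start of the episode above 0.03 m or angle between block's own z axis and vertical above 0.5 rad).
Of h1, h2, h3, h4 only 2 to 4 are there at a start; the rules pass over those that are not, and their reading is None.
Of s1, s2, s3 only 2 to 3 are there at a start; the rules pass over those that are not, and their reading is None.
At some moment in a run one of scoop may be knocked a few centimetres aside while the robot is not near it.
It also fails if it takes over 210 s, if anything falls off the work surface, if the arm or the gripper's body presses on something with over 40 N, if the wrist force passes 120 N, or if a joint passes its speed limit or range.

## Working session

There is one attempt and no reset: what is moved stays moved. The work goes in short steps, Python scripts to look and compute and a tool call to move; the robot and the scene stay as the last step left them, time stands still between calls to the robot, and variables do not carry over. Pictures are saved under pics/ and viewed, at most 14 in all, crops included, and the job is handed in when it is done.

Besides the shell and the picture viewer there is one more tool, called after ">>>" by a JSON object that holds its "method" and its "body". apply_moves: Moves the arm, as the interface text tells. Its arguments: {"type":"object","properties":{"motion":{"type":"array","items":{"type":"number"}},"force":{"type":"number"}},"required":["motion"]}

```bash
mkdir -p pics; cat > h.py <<'E'
import numpy as np, cv2
from cell import robot
def rays(cm,uv):
    uv=np.atleast_2d(np.array(uv,float)); K=np.array([[cm['fx'],0,cm['cx']],[0,cm['fy'],cm['cy']],[0,0,1.]])
    d=cv2.undistortPoints(uv[:,None],K,np.array([cm['k1'],0,0,0.]))[:,0]
    return np.c_[d,np.ones(len(d))]
def plane(cm,uv,z):
    R,t=np.array(cm['R']),np.array(cm['t']).ravel(); d=rays(cm,uv)@R; c=-R.T@t
    return c+d*((z-c[2])/d[:,2])[:,None]
def cloud(cm,dep):
    R,t=np.array(cm['R']),np.array(cm['t']).ravel(); h,w=dep.shape
    u,v=np.meshgrid(np.arange(w),np.arange(h)); r=rays(cm,np.c_[u.ravel(),v.ravel()])
    P=(r*dep.reshape(-1,1)-t)@R; P[dep.ravel()==0]=np.nan
    return P.reshape(h,w,3)
def grab(n,save=None):
    cm=robot.camera_model(n); im,d=robot.grab_frame(n); P=cloud(cm,d)
    if save: cv2.imwrite(f'pics/{save}.png',im); np.savez(f'{save}.npz',im=im,P=P,d=d,R=cm['R'],t=cm['t'],**{k:cm[k] for k in('fx','fy','cx','cy','k1')})
    return cm,im,d,P
def load(s):
    z=np.load(f'{s}.npz'); return z,z['im'],z['d'],z['P']
E
python3 - <<'E'
from h import *
for n in('scene','top','wrist'):
    cm,im,d,P=grab(n,n+'0'); print(n,-np.array(cm['R']).T@np.array(cm['t']).ravel(),cm['fx'],(d>0).mean())
print({k:np.round(v,3) for k,v in robot.observe().items()})
a=cv2.imread('pics/scene0.png');b=cv2.imread('pics/top0.png')
E
```

```text
scene [ 1.01527353 -0.46285334  0.87387031] 391.19972170612624 0.9960276285807291
top [ 0.25529485 -0.00857719  1.35364527] 380.01544231363783 0.9958902994791666
wrist [ 0.26904432 -0.48772151  0.38385086] 272.86910258752005 0.996063232421875
{'time_s': np.float64(0.15), 'qpos': array([-1.32 ,  0.088,  1.372, -0.   ,  1.684, -0.103]), 'joint_velocities': array([ 0.   , -0.002, -0.004,  0.002, -0.001,  0.   ]), 'tau': array([-0.0000e+00, -3.4064e+01, -3.0279e+01,  7.2000e-02,  3.1000e-02,
       -0.0000e+00]), 'ee_pos': array([ 0.191, -0.516,  0.404]), 'eef_rot': array([-3.14 , -0.   ,  0.354]), 'contact_force': array([-0.133,  1.588, -0.962]), 'torque': array([0.013, 0.039, 0.026]), 'finger_force': np.float64(0.0), 'grip_width': np.float64(0.094)}
```

View pics/top0.png

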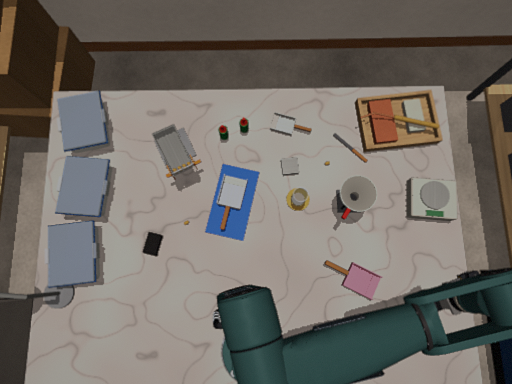

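View pics/scene0.png

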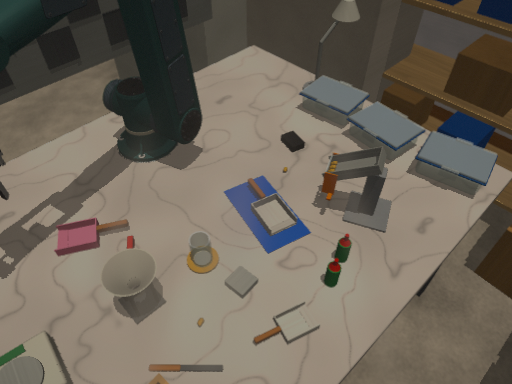

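The top view shows the scoop on the blue mat at (230,200), chute (178,152), jar (298,199), and funnel in its stand (357,195) with its tab at (346,212). Nuggets lie at (327,163) and (186,222), with the block at (290,166), bottles at (224,130) and (244,125), and the arm hiding the bottom right. In the scene view the nuggets are at (200,322) and (285,169).

```bash
python3 - <<'E'
from h import *
cm,im,d,P=load('top0')
def comp(mask,name,amin=6):
    n,l,s,c=cv2.connectedComponentsWithStats(mask.astype(np.uint8))
    for i in range(1,n):
        if s[i,4]>=amin:
            m=l==i; q=P[m]; r=cv2.minAreaRect(q[:,:2].astype(np.float32)*1000)
            print(name,s[i,4],np.round(c[i]),'med',np.round(np.nanmedian(q,0),3),'rect',np.round(r[0],0),np.round(r[1],0),round(r[2],1),'zmax',round(np.nanpercentile(q[:,2],95),3))
hsv=cv2.cvtColor(im,cv2.COLOR_BGR2HSV); H,S,V=cv2.split(hsv); Z=P[...,2]
reg=np.zeros(H.shape,bool); reg[90:384,90:400]=1
comp(reg&(H>100)&(H<125)&(S>150),'mat',50)
comp(reg&(H>=15)&(H<30)&(S>120),'yellow',4)
comp(reg&(H>=8)&(H<15)&(S>150),'orange',4)
comp(reg&((H<5)|(H>175))&(S>170),'red',5)
comp(reg&(Z>0.12)&(Z<0.16)&(np.abs(np.arange(512)-357)<30)[None],'funnelrim',30)
r2=reg.copy(); r2[:,:140]=0; r2[:,210:]=0; r2[200:]=0
comp(r2&(Z>0.05),'chute',30); 
r3=reg.copy(); r3[:,:278]=0; r3[:,318:]=0; r3[180:]=0;r3[:150]=0
comp(r3&(Z>0.012),'block',30)
r4=reg.copy(); r4[:,:210]=0; r4[:,255:]=0; r4[235:]=0;r4[:165]=0
comp(r4&(S<90)&(V>100),'scoop',50)
comp(r4&(H<15)&(S>100)&(Z>.015),'handle',10)
for n,uv in dict(pan=(232,190),jar=(298,199),tab=(346,213),counter=(270,230)).items(): print(n,P[uv[1],uv[0]].round(3))
big=cv2.resize(im[85:260,130:400],None,fx=2.9,fy=2.9,interpolation=cv2.INTER_CUBIC); cv2.imwrite('pics/topz.png',big[:,:790])
E
```

```text
mat 1633 [233. 206.] med [0.471 0.061 0.003] rect [nan nan] [0. 0.] 0.0 zmax 0.007
yellow 6 [385.  98.] med [ 0.885 -0.504  0.037] rect [ 886. -505.] [ 5. 15.] 12.4 zmax 0.039
yellow 39 [394.  98.] med [ 0.888 -0.543  0.028] rect [ 881. -543.] [45. 21.] 88.5 zmax 0.041
yellow 83 [361. 105.] med [ 0.874 -0.411  0.032] rect [ 858. -411.] [37. 80.] 60.3 zmax 0.043
yellow 10 [374.  99.] med [ 0.88  -0.466  0.039] rect [ 881. -464.] [ 3. 24.] 4.9 zmax 0.044
yellow 36 [397. 117.] med [ 0.795 -0.533  0.062] rect [ 810. -541.] [23. 55.] 59.9 zmax 0.069
yellow 153 [371. 140.] med [ 0.699 -0.42   0.029] rect [ 719. -448.] [171.  86.] 51.8 zmax 0.042
yellow 8 [367. 122.] med [ 0.801 -0.439  0.011] rect [ 799. -440.] [ 6. 18.] 17.5 zmax 0.012
yellow 19 [397. 125.] med [ 0.784 -0.552  0.012] rect [ 786. -553.] [15. 27.] 87.0 zmax 0.016
yellow 9 [380. 144.] med [ 0.712 -0.472  0.022] rect [ 709. -480.] [11. 28.] 3.6 zmax 0.04
yellow 8 [390. 143.] med [ 0.714 -0.507  0.022] rect [ 713. -514.] [ 8. 30.] 14.2 zmax 0.041
yellow 19 [196. 162.] med [0.636 0.186 0.082] rect [630. 188.] [17. 31.] 69.8 zma
[... 1761 characters left out ...]
0.153] rect [652. 250.] [146. 128.] 24.8 zmax 0.195
block 270 [290. 166.] med [ 0.634 -0.143  0.019] rect [ 635. -143.] [62. 61.] 6.1 zmax 0.024
scoop 306 [214. 181.] med [ 0.594  0.138 -0.   ] rect [562. 129.] [172.  42.] 0.5 zmax 0.004
scoop 84 [245. 167.] med [ 0.64   0.015 -0.   ] rect [639.  31.] [90. 21.] 83.2 zmax 0.004
scoop 733 [232. 191.] med [0.543 0.069 0.007] rect [nan nan] [0. 0.] 0.0 zmax 0.03
scoop 240 [251. 220.] med [0.436 0.001 0.   ] rect [462.  -8.] [ 34. 157.] 76.1 zmax 0.005
handle 82 [225. 217.] med [0.446 0.092 0.037] rect [446.  93.] [14. 83.] 75.3 zmax 0.042
pan [0.55  0.069 0.007]
jar [ 0.512 -0.169  0.008]
tab [ 0.438 -0.307  0.138]
counter [ 0.403 -0.065  0.002]
```

View pics/topz.png

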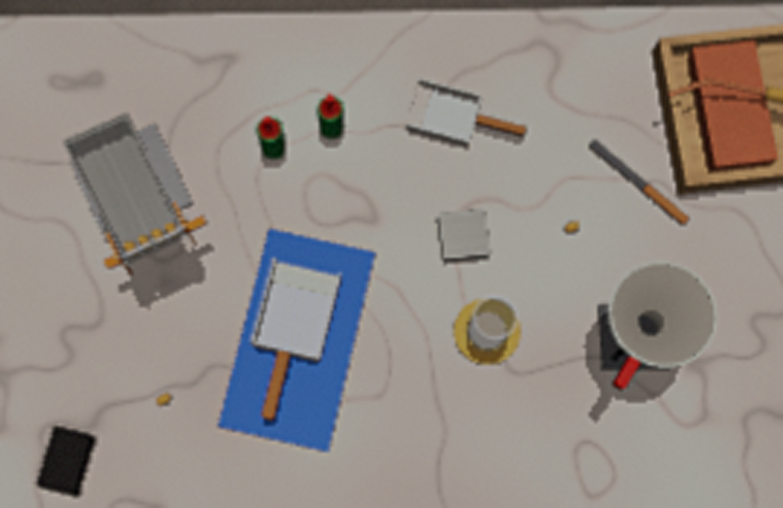

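The crop confirms one big scoop on the mat with its pan away from the robot and its handle tip near (270,415). The chute has four yellow spots at its gate and the funnel tab is red at (626,373). A smaller decoy scoop lies at (445,112). Next come the exact axes.

```bash
cat >> h.py <<'E'
from scipy.optimize import least_squares
def circ(p):
    f=lambda q:np.hypot(p[:,0]-q[0],p[:,1]-q[1])-q[2]
    r=least_squares(f,[*np.mean(p[:,:2],0),.05],loss='soft_l1',f_scale=.002); return r.x
def masks(im):
    return cv2.split(cv2.cvtColor(im,cv2.COLOR_BGR2HSV))
E
python3 - <<'E'
from h import *
for n in('top0','scene0'):
    cm,im,d,P=load(n); H,S,V=masks(im); Z=P[...,2]
    red=((H<5)|(H>175))&(S>170)&(P[...,1]<-.2)&(P[...,0]<.6)&(P[...,0]>.35)
    q=P[red&(Z>.12)&(Z<.15)]; print(n,'tab',q.mean(0).round(4),len(q), np.ptp(q,0).round(3))
    q=q[q[:,2]>q[:,2].max()-.008];v,w,_=np.linalg.svd(q[:,:2]-q[:,:2].mean(0)); print(_[0],q.mean(0).round(4))
    # rim outer edge: topmost band
    near=(np.hypot(P[...,0]-.5,P[...,1]+.345)<.1)&~red
    m=near&(Z>.134)&(Z<.146); print('rim',circ(P[m]).round(4),m.sum(), np.nanpercentile(Z[near&~red],98))
    # brass foot
    y=(H>=15)&(H<32)&(S>100)&(np.hypot(P[...,0]-.5,P[...,1]+.16)<.09)
    c=max(cv2.findContours(y.astype(np.uint8),cv2.RETR_EXTERNAL,cv2.CHAIN_APPROX_NONE)[0],key=len)[:,0]
    w=plane(cm,c,.006); print('foot',circ(w).round(4), cv2.minEnclosingCircle(w[:,:2].astype(np.float32)))
    m=(np.hypot(P[...,0]-.505,P[...,1]+.16)<.06)&(Z>.08)&(Z<.1); print('jarmouth pts',m.sum(), np.nanmean(P[m],0) if m.any() else '')
    # scoop
    ms=(H<15)&(S>100)&(Z>.025)&(np.hypot(P[...,0]-.45,P[...,1]-.09)<.1); q=P[ms];v,w,_=np.linalg.svd(q[:,:2]-q[:,:2].mean(0));print('handle',q.mean(0).round(4),_[0].round(3),np.ptp((q[:,:2]-q[:,:2].mean(0))@_[0]),np.nanpercentile(q[:,2],90))
    mm=(H>100)&(H<125)&(S>150)&(np.hypot(P[...,0]-.49,P[...,1]-.065)<.17)
    hull=plane(cm,np.c_[np.where(mm)[::-1]],.003)[:,:2].astype(np.float32)*1000; print('mat',cv2.minAreaRect(hull))
    # orange bar & trough
    ob=(H>=8)&(H<30)&(S>120)&(np.hypot(P[...,0]-.61,P[...,1]-.23)<.09); q=P[ob]; 
    for lo,hi in((.05,.1),(.1,.13),(.13,.16)):
        k=q[(q[:,2]>lo)&(q[:,2]<hi)]; 
        if len(k)>4: v,w,_=np.linalg.svd(k[:,:2]-k[:,:2].mean(0)); print('or',lo,len(k),k.mean(0).round(4),_[0].round(3),k[:,1].min().round(3),k[:,1].max().round(3),k[:,0].min().round(3),k[:,0].max().round(3))
    w=(Z>.14)&(np.hypot(P[...,0]-.66,P[...,1]-.25)<.12)
    r=cv2.minAreaRect(P[w][:,:2].astype(np.float32)*1000); print('trough',r,cv2.boxPoints(r).round(0).tolist())
E
```

```text
top0 tab [ 0.438  -0.3053  0.1392] 46 [0.033 0.027 0.018]
[-0.81530368  0.5790336 ] [ 0.4376 -0.3055  0.1412]
rim [ 0.5031 -0.3499  0.057 ] 258 0.14115733395898947
foot [ 0.5129 -0.1676  0.0373] ((0.511817216873169, -0.16698026657104492), 0.04059649631381035)
jarmouth pts 76 [ 0.51269845 -0.16855928  0.08846536]
handle [0.4457 0.0927 0.0372] [-0.971  0.24 ] 0.08304262045910385 0.04078260968198685
mat ((509.91943359375, 68.39254760742188), (134.81471252441406, 253.79391479492188), 75.93135070800781)
or 0.05 29 [0.6168 0.2295 0.0801] [-0.416  0.909] 0.176 0.292 0.585 0.643
or 0.1 5 [0.6145 0.2141 0.1205] [-0.371  0.929] 0.189 0.241 0.601 0.626
or 0.13 41 [0.6059 0.23   0.1396] [ 0.414 -0.91 ] 0.185 0.273 0.576 0.639
trough ((651.5908813476562, 252.13917541503906), (143.9752960205078, 84.76516723632812), 26.857303619384766) [[568.0, 257.0], [607.0, 182.0], [735.0, 247.0], [697.0, 322.0]]
scene0 tab [ 0.4393 -0.3077  0.1403] 27 [0.027 0.019 0.006]
[ 0.81551234 -0.57873968] [ 0.4393 -0.3077  0.1403]
rim [ 0.5033 -0.3524  0.058 ] 536 0.13946272433801604
foot [ 0.513  -0.1712  0.0385] ((0.5128759145736694, -0.17019057273864746), 0.042140521109104156)
jarmouth pts 181 [ 0.51452175 -0.17034135  0.08765468]
handle [0.448  0.0895 0.0365] [ 0.967 -0.256] 0.08421902395891738 0.03859457045388293
mat ((532.4649658203125, 59.478736877441406), (135.35498046875, 208.939697265625), 75.80669403076172)
or 0.05 105 [0.6286 0.1869 0.0852] [ 1.    -0.016] 0.171 0.199 0.609 0.645
or 0.1 123 [0.6196 0.1995 0.118 ] [ 0.514 -0.858] 0.182 0.262 0.587 0.64
or 0.13 121 [0.6154 0.206  0.1389] [ 0.486 -0.874] 0.181 0.265 0.581 0.64
trough ((660.14208984375, 250.28863525390625), (154.31687927246094, 89.6290283203125), 24.18840980529785) [[571.0, 260.0], [608.0, 178.0], [749.0, 241.0], [712.0, 323.0]]
```

>>> {"method": "apply_moves", "body": {"motion": [0.2,40,20,0,0,0,0.1,0.2,40,30,0,0,0,0.1,0.2,30,30,0,0,0,0.1,0.2,30,30,0,0,0,0.05,0.2,20,30,0,0,0,0], "force": 40}}

```text
time_s: 0.57
ee_pos: [0.3418, -0.3819, 0.404]
eef_rot: [-3.141, -0.001, 0.706]
contact_force: [0.1, 0.4, 0.4]
grip_width: 0.0752
finger_force: 0.0
```

>>> {"method": "apply_moves", "body": {"motion": [0,10,15,0,0,0,-0.12,0,10,15,0,0,0,-0.12,0,10,15,0,0,0,-0.12,0,5,16,0,0,0,-0.12,0,0,16,0,0,0,-0.12]}}

```text
time_s: 0.98
ee_pos: [0.3759, -0.3054, 0.4041]
eef_rot: [-3.141, 0.0, 0.099]
contact_force: [-0.3, 0.4, -0.5]
grip_width: 0.0942
finger_force: 0.0
```

>>> {"method": "apply_moves", "body": {"motion": [0,10,0,0,0,0,-0.12,0,10,0,0,0,0,-0.12,0,10,0,0,0,0,-0.12,0,10,0,0,0,0,-0.12,0,10,0,0,0,0,-0.12]}}

```text
time_s: 1.4
ee_pos: [0.4255, -0.3062, 0.4043]
eef_rot: [-3.142, 0.001, -0.502]
contact_force: [0.1, 0.1, 0.3]
grip_width: 0.0937
finger_force: 0.0
```

>>> {"method": "apply_moves", "body": {"motion": [0,10,0,0,0,0,-0.11,0,5,0,0,0,0,0,0,0,0,0,0,0,0]}}

```text
time_s: 1.65
ee_pos: [0.4407, -0.3063, 0.4041]
eef_rot: [-3.141, 0.001, -0.602]
contact_force: [0.2, 0.3, 0.1]
grip_width: 0.0941
finger_force: 0.0
```

```bash
cat > fun.py <<'E'
from h import *
import sys
o=robot.observe(); print(o['time_s'],o['ee_pos'].round(4),o['eef_rot'].round(3),o['qpos'].round(3),o['contact_force'].round(1))
for n in ('wrist','top'):
    cm,im,d,P=grab(n,n+sys.argv[1]); H,S,V=masks(im); Z=P[...,2]
    c0=np.array(eval(sys.argv[2])); D=np.hypot(P[...,0]-c0[0],P[...,1]-c0[1])
    red=((H<5)|(H>175))&(S>170)&(D<.12)&(Z>.1)&(Z<.18)
    if red.sum()>9:
        q=P[red]; q=q[q[:,2]>np.median(q[:,2])-.006]; r=cv2.minAreaRect(q[:,:2].astype(np.float32)*1000); print(n,'tab',len(q),np.median(q,0).round(4),r)
    m=(D<.08)&~red&(Z>.12)&(Z<.17); zt=np.nanpercentile(Z[m],97); m&=Z>zt-.006
    print(n,'rim',circ(P[m]).round(4),m.sum(),zt.round(4))
E
python3 fun.py 1 '(.503,-.351)'
```

```text
1.65 [ 0.4407 -0.3063  0.4041] [-3.141e+00  1.000e-03 -6.020e-01] [-0.713  0.058  1.403  0.     1.682  1.46 ] [0.2 0.3 0.1]
wrist tab 453 [ 0.4377 -0.3097  0.141 ] ((436.932373046875, -308.87542724609375), (12.283356666564941, 34.696067810058594), 55.989173889160156)
wrist rim [ 0.5023 -0.3526  0.057 ] 4134 0.1408
top tab 39 [ 0.4371 -0.3042  0.1405] ((437.5971374511719, -305.2636413574219), (11.60133171081543, 35.016143798828125), 52.307743072509766)
top rim [ 0.5029 -0.3466  0.0576] 38 0.1417
```

>>> {"method": "apply_moves", "body": {"motion": [0,-3,-2,-35,0,0,0,0,0,0,-30,0,0,0,0,0,0,-20,0,0,0,0,0,0,-9,0,0,0,0,0,0,0,0,0,0]}}

```text
time_s: 2.17
ee_pos: [0.4361, -0.308, 0.308]
eef_rot: [-3.141, 0.006, -0.606]
contact_force: [-0.8, -0.1, 0.9]
grip_width: 0.0941
finger_force: 0.0
```

>>> {"method": "apply_moves", "body": {"motion": [1,0,0,0,0,0,0,1,0,0,0,0,0,0,1,0,0,0,0,0,0,1,0,0,0,0,0,0,1,0,0,0,0,0,0], "force": 40}}

```text
time_s: 2.58
ee_pos: [0.4373, -0.3086, 0.312]
eef_rot: [3.141, -0.002, -0.606]
contact_force: [-0.4, -0.6, -0.3]
grip_width: 0.0645
finger_force: 0.0
```

>>> {"method": "apply_moves", "body": {"motion": [1,0,0,0,0,0,0,1,0,0,5,0,0,0,1,0,0,10,0,0,0,1,0,0,15,0,0,0,1,0,0,20,0,0,0]}}

```text
time_s: 3.0
ee_pos: [0.4369, -0.3082, 0.3607]
eef_rot: [-3.141, 0.003, -0.606]
contact_force: [-0.1, -0.2, -0.2]
grip_width: 0.0306
finger_force: 0.0
```

>>> {"method": "apply_moves", "body": {"motion": [1,0,0,25,0,0,0,1,0,0,20,0,0,0,1,0,0,0,0,0,0]}}

```text
time_s: 3.25
ee_pos: [0.4375, -0.3087, 0.4122]
eef_rot: [3.14, -0.011, -0.606]
contact_force: [0.6, -0.3, 0.7]
grip_width: 0.0109
finger_force: 0.0
```

```bash
sed -i 's/(Z>.1)&(Z<.18)/(Z>zl)\&(Z<zl+.08)/; s/(Z>.12)&(Z<.17)/(Z>zl+.02)\&(Z<zl+.07)/; s/^import sys/import sys; zl=float(sys.argv[3])/' fun.py; python3 fun.py 2 '(.503,-.352)' .19
```

```text
3.25 [ 0.4375 -0.3087  0.4122] [ 3.14  -0.011 -0.606] [-0.72   0.05   1.396 -0.     1.685  1.457] [ 0.6 -0.3  0.7]
wrist rim [ 0.4976 -0.3522  0.0646] 320 0.259
  return np.nanmean(a, axis, out=out, keepdims=keepdims)
  return _methods._mean(a, axis=axis, dtype=dtype,
  ret = um.true_divide(
Traceback (most recent call last):
  File "fun.py", line 11, in <module>
    print(n,'rim',circ(P[m]).round(4),m.sum(),zt.round(4))
                  ~~~~^^^^^^
  File "h.py", line 24, in circ
    r=least_squares(f,[*np.mean(p[:,:2],0),.05],loss='soft_l1',f_scale=.002); return r.x
ValueError: Initial guess is outside of provided bounds
```

>>> {"method": "apply_moves", "body": {"motion": [0.5,0,0,0,0,0,0,0.5,0,0,0,0,0,0,0.5,0,0,0,0,0,0,0.5,0,0,0,0,0,0,0.5,0,0,0,0,0,0]}}

```text
time_s: 3.77
ee_pos: [0.437, -0.3084, 0.4048]
eef_rot: [-3.142, 0.002, -0.606]
contact_force: [-0.5, 0.2, -0.4]
grip_width: 0.0324
finger_force: 0.0
```

```bash
python3 fun.py 3 '(.503,-.352)' .10
```

```text
3.7667 [ 0.437  -0.3084  0.4048] [-3.142e+00  2.000e-03 -6.060e-01] [-0.72   0.054  1.406 -0.     1.683  1.457] [-0.5  0.2 -0.4]
wrist tab 451 [ 0.4376 -0.3098  0.1409] ((437.3553466796875, -309.1184997558594), (12.358126640319824, 34.071956634521484), 55.59871292114258)
wrist rim [ 0.5023 -0.3527  0.0569] 4195 0.1408
top tab 27 [ 0.4347 -0.3062  0.1396] ((435.9412536621094, -306.53985595703125), (7.017587184906006, 35.11266326904297), 48.81874465942383)
top rim [ 0.5023 -0.3524  0.0591] 28 0.1429
```

>>> {"method": "apply_moves", "body": {"motion": [0.5,0,0,-35,0,0,0,0.5,0,0,-35,0,0,0,0.5,0,0,-20,0,0,0,0.5,0,0,-12,0,0,0,0.5,0,0,0,0,0,0]}}

```text
time_s: 4.28
ee_pos: [0.4364, -0.3078, 0.3003]
eef_rot: [-3.141, 0.006, -0.606]
contact_force: [0.2, 0.3, -0.5]
grip_width: 0.0471
finger_force: 0.0
```

>>> {"method": "apply_moves", "body": {"motion": [1,0,0,0,0,0,0,1,0,0,0,0,0,0,1,0,0,0,0,0,0,1,0,0,0,0,0,0,1,0,0,0,0,0,0]}}

```text
time_s: 4.7
ee_pos: [0.4373, -0.3086, 0.3051]
eef_rot: [3.141, -0.003, -0.606]
contact_force: [0.9, 0.1, -0.2]
grip_width: 0.0172
finger_force: 0.0
```

>>> {"method": "apply_moves", "body": {"motion": [1,0,0,0,0,0,0,1,0,0,0,0,0,0,1,0,0,0,0,0,0]}}

```text
time_s: 4.95
ee_pos: [0.4374, -0.3082, 0.3045]
eef_rot: [-3.141, -0.002, -0.606]
contact_force: [1.3, 2.8, 2.8]
grip_width: 0.0139
finger_force: 39.9
```

>>> {"method": "apply_moves", "body": {"motion": [1,0,0,5,0,0,0,1,0,0,10,0,0,0,1,0,0,20,0,0,0,1,0,0,25,0,0,0,1,0,0,20,0,0,0]}}

```text
time_s: 5.37
ee_pos: [0.4368, -0.3085, 0.3852]
eef_rot: [3.141, 0.001, -0.607]
contact_force: [-0.1, 0.5, -1.3]
grip_width: 0.0135
finger_force: 39.9
```

>>> {"method": "apply_moves", "body": {"motion": [1,0,23,0,0,0,0,1,2,30,0,0,0,0,1,3,30,0,0,0,0,1,3,30,0,0,0,0,1,2,30,0,0,0,0]}}

```text
time_s: 5.78
ee_pos: [0.4467, -0.1644, 0.3841]
eef_rot: [3.141, 0.0, -0.607]
contact_force: [-0.1, 0.2, -0.2]
grip_width: 0.0137
finger_force: 39.9
```

>>> {"method": "apply_moves", "body": {"motion": [1,0,25,0,0,0,0,1,0,15,0,0,0,0,1,0,0,0,0,0,0,1,0,0,0,0,0,0]}}

```text
time_s: 6.12
ee_pos: [0.4469, -0.1251, 0.3841]
eef_rot: [3.14, -0.001, -0.605]
contact_force: [0.1, -0.5, -0.5]
grip_width: 0.0134
finger_force: 39.9
```

```bash
cat > jar.py <<'E'
from h import *
import sys
for n in sys.argv[1:]:
    cm,im,d,P=load(n); H,S,V=masks(im)
    y=(H>=15)&(H<32)&(S>100)&(np.hypot(P[...,0]-.513,P[...,1]+.169)<.06)&(P[...,2]<.02)
    c=np.vstack([c[:,0] for c in cv2.findContours(y.astype(np.uint8),cv2.RETR_EXTERNAL,cv2.CHAIN_APPROX_NONE)[0]])
    w=plane(cm,c,.006); k=np.hypot(*(w[:,:2]-[.513,-.169]).T)>.034; print(n,'foot',circ(w[k]).round(4),k.sum())
E
python3 fun.py 4 '(.513,-.169)' .18; python3 jar.py scene0 top0 wrist1
```

```text
6.1167 [ 0.4469 -0.1251  0.3841] [ 3.14e+00 -1.00e-03 -6.05e-01] [-3.950e-01 -1.010e-01  1.598e+00 -1.000e-03  1.644e+00  1.781e+00] [ 0.1 -0.5 -0.5]
wrist tab 1147 [ 0.4472 -0.127   0.22  ] ((445.7451171875, -126.07818603515625), (13.796727180480957, 35.4255256652832), 55.157615661621094)
wrist rim [ 0.5435 -0.1936  0.1099] 1146 0.2329
top rim [ 0.5109 -0.17    0.0591] 6 0.2209
scene0 foot [ 0.5131 -0.1712  0.0402] 66
top0 foot [ 0.5125 -0.167   0.0389] 49
wrist1 foot [ 0.5115 -0.1714  0.0409] 125
```

View pics/wrist4.png

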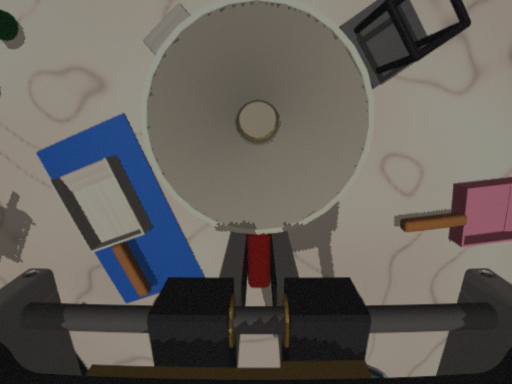

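```bash
python3 - <<'E'
from h import *
cm,im,d,P=load('wrist4'); H,S,V=masks(im)
print(plane(cm,[(258,121)],.167),plane(cm,[(258,121)],.132))
Z=P[...,2]
m=((Z>.15)&(Z<.226)&(S<60)).astype(np.uint8); m[232:]=0
c=max(cv2.findContours(m,cv2.RETR_EXTERNAL,cv2.CHAIN_APPROX_NONE)[0],key=len)[:,0]
c=c[(c[:,1]>4)&(c[:,1]<225)]; w=plane(cm,c,.2205); print(circ(w),len(w))
# stand from wrist4: dark pts
q=P[(V<70)&(P[...,1]<-.25)&(Z>.087)&(Z<.099)]; print(len(q)); r=cv2.minAreaRect(q[:,:2].astype(np.float32)*1000); print(r)
q=P[(V<110)&(S<60)&(P[...,1]<-.27)&(P[...,0]>.42)&(Z>.003)&(Z<.010)]; r=cv2.minAreaRect(q[:,:2].astype(np.float32)*1000); print(len(q),r)
E
```

```text
[[ 0.51171207 -0.17143151  0.167     ]] [[ 0.5110046  -0.17096553  0.132     ]]
[ 0.51089677 -0.17042165  0.05995844] 485
1419
((502.4555358886719, -351.8009338378906), (62.08345031738281, 61.08584976196289), 89.74114990234375)
3367 ((502.11279296875, -352.88360595703125), (85.49415588378906, 84.2928695678711), 89.82988739013672)
```

>>> {"method": "apply_moves", "body": {"motion": [1,1,0,-15,0,0,0,1,0,0,-15,0,0,0,1,0,0,-15,0,0,0,1,0,0,-15,0,0,0,1,0,0,-10,0,0,0]}}

```text
time_s: 6.63
ee_pos: [0.4477, -0.1265, 0.312]
eef_rot: [3.14, 0.002, -0.608]
contact_force: [0.1, 0.5, -0.9]
grip_width: 0.0138
finger_force: 39.9
```

>>> {"method": "apply_moves", "body": {"motion": [1,0,0,-5,0,0,0,1,0,0,-4,0,0,0,1,0,0,0,0,0,0,1,0,0,0,0,0,0]}}

```text
time_s: 6.97
ee_pos: [0.4484, -0.1258, 0.3057]
eef_rot: [-3.142, -0.002, -0.607]
contact_force: [0.7, -0.1, -0.6]
grip_width: 0.0136
finger_force: 40.0
```

>>> {"method": "apply_moves", "body": {"motion": [1,0,0,-2,0,0,0,1,0,0,0,0,0,0,0.8,0,0,0,0,0,0,0.5,0,0,0,0,0,0,0.5,0,0,0,0,0,0]}}

```text
time_s: 7.38
ee_pos: [0.4481, -0.1253, 0.3025]
eef_rot: [3.141, 0.0, -0.606]
contact_force: [-0.1, 0.3, 0.3]
grip_width: 0.0289
finger_force: 0.0
```

>>> {"method": "apply_moves", "body": {"motion": [0.5,0,0,0,0,0,0,0.5,0,0,0,0,0,0,0.5,0,0,10,0,0,0,0.5,0,0,25,0,0,0,0.5,0,0,35,0,0,0]}}

```text
time_s: 7.8
ee_pos: [0.4474, -0.1251, 0.3708]
eef_rot: [3.14, 0.007, -0.606]
contact_force: [1.1, -0.6, 0.2]
grip_width: 0.0471
finger_force: 0.0
```

>>> {"method": "apply_moves", "body": {"motion": [0.5,-5,0,20,0,0,0,0.5,0,0,0,0,0,0,0.5,0,0,0,0,0,0]}}

```text
time_s: 8.05
ee_pos: [0.4432, -0.1254, 0.3947]
eef_rot: [-3.141, -0.004, -0.606]
contact_force: [-0.7, 0.2, -0.5]
grip_width: 0.0468
finger_force: 0.0
```

```bash
python3 fun.py 5 '(.513,-.17)' .10;python3 - <<'E'
from h import *
cm,im,d,P=load('top5'); H,S,V=masks(im)
m=(H>=14)&(H<32)&(S>110)&(np.nan_to_num(P[...,2])<.03)&(np.nan_to_num(P[...,2])>-.01)
n,l,s,c=cv2.connectedComponentsWithStats(m.astype(np.uint8))
for i in range(1,n):
    if 3<s[i,4]<60: print(s[i,4],c[i].round(),plane(cm,[c[i]],.007).round(3),np.nanpercentile(P[l==i][:,2],[10,90]).round(3))
E
```

```text
8.05 [ 0.4432 -0.1254  0.3947] [-3.141 -0.004 -0.606] [-0.399 -0.113  1.588 -0.     1.662  1.778] [-0.7  0.2 -0.5]
wrist tab 470 [ 0.4465 -0.1248  0.1369] ((445.69757080078125, -124.10021209716797), (12.157917022705078, 34.3542366027832), 55.424137115478516)
wrist rim [ 0.5103 -0.1668  0.0579] 3005 0.1434
top tab 18 [ 0.4404 -0.1163  0.1353] ((440.07763671875, -117.10308837890625), (9.008774757385254, 17.772401809692383), 51.61457443237305)
top rim [ 0.497  -0.2854  0.1695] 5 0.1397
20 [302. 127.] [[ 0.785 -0.194  0.007]] [0.023 0.027]
7 [384. 143.] [[ 0.718 -0.497  0.007]] [0.016 0.022]
35 [422. 144.] [[ 0.713 -0.638  0.007]] [0.017 0.029]
18 [399. 146.] [[ 0.704 -0.553  0.007]] [0.016 0.029]
15 [377. 149.] [[ 0.697 -0.469  0.007]] [0.015 0.029]
28 [360. 155.] [[ 0.672 -0.404  0.007]] [0.006 0.013]
10 [326. 163.] [[ 0.645 -0.28   0.007]] [0.01  0.014]
13 [186. 222.] [[0.435 0.233 0.007]] [0.008 0.013]
```

View pics/top5.png

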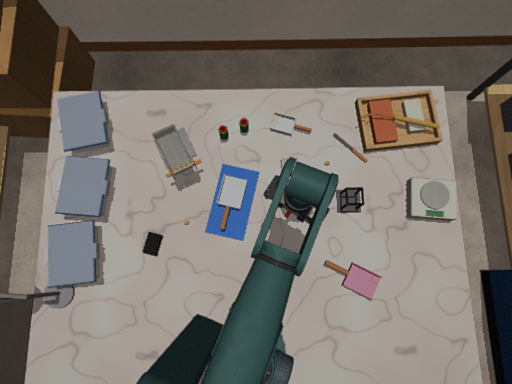

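Top view: the funnel sits in the jar under the wrist and the stand at (350,200) is empty. Only two loose nuggets are seen, at (326,163) and (186,222). Next is the scoop.

>>> {"method": "apply_moves", "body": {"motion": [0.5,0,30,0,0,0,0.118,0.5,0,35,0,0,0,0.118,0.5,-5,35,0,0,0,0.119,0.5,-10,35,0,0,0,0,0.5,-12,35,0,0,0,0]}}

```text
time_s: 8.57
ee_pos: [0.4156, 0.046, 0.3904]
eef_rot: [3.141, 0.004, -0.252]
contact_force: [1.0, 0.4, -0.2]
grip_width: 0.0473
finger_force: 0.0
```

>>> {"method": "apply_moves", "body": {"motion": [0.5,-15,30,-20,-0.0273,-0.1065,0,0.5,-15,27,-25,-0.0273,-0.1065,0,0.5,-12,10,-25,-0.0273,-0.1065,0,0.5,-8,0,-20,-0.0271,-0.1065,0,0.5,0,0,0,0,0,0]}}

```text
time_s: 8.98
ee_pos: [0.3604, 0.1119, 0.2924]
eef_rot: [3.133, -0.424, -0.244]
contact_force: [-0.7, -0.1, -1.8]
grip_width: 0.0468
finger_force: 0.0
```

>>> {"method": "apply_moves", "body": {"motion": [0.5,0,0,0,0,0,0]}}

```text
time_s: 9.07
ee_pos: [0.3644, 0.1117, 0.2995]
eef_rot: [3.138, -0.432, -0.248]
contact_force: [1.1, 0.5, 0.6]
grip_width: 0.0469
finger_force: 0.0
```

```bash
cat > sc.py <<'E'
from h import *
import sys
from scipy.spatial.transform import Rotation as Ro
o=robot.observe(); R=Ro.from_euler('xyz',o['eef_rot']).as_matrix(); print(o['time_s'],o['ee_pos'].round(4),'tz',R[:,2].round(3),'ty',R[:,1].round(3),'grasp',(o['ee_pos']+.18*R[:,2]).round(4),o['qpos'].round(2))
for n in sys.argv[2:]:
    cm,im,d,P=grab(n,n+sys.argv[1]); H,S,V=masks(im); Z=P[...,2]
    ms=(H<16)&(S>100)&(Z>.025)&(Z<.06)&(np.hypot(P[...,0]-.46,P[...,1]-.09)<.12); q=P[ms]
    if len(q)>20:
        r=cv2.minAreaRect(q[:,:2].astype(np.float32)*1000); v,w,_=np.linalg.svd(q[:,:2]-q[:,:2].mean(0)); print(n,'handle',len(q),np.round(r[0],1),np.round(r[1],1),round(r[2],1),_[0].round(3),np.nanpercentile(q[:,2],90).round(4))
E
python3 sc.py 6 wrist top
```

```text
9.0667 [0.3644 0.1117 0.2995] tz [ 0.405 -0.106 -0.908] ty [-0.247 -0.969  0.003] grasp [0.4373 0.0927 0.1361] [ 0.23 -0.38  2.02 -0.22  1.13  2.1 ]
wrist handle 1172 [445.1  91.6] [14.5 82.9] 75.7 [-0.967  0.255] 0.0388
top handle 45 [451.3  92.2] [12.8 70.2] 74.3 [-0.976  0.217] 0.0404
```

>>> {"method": "apply_moves", "body": {"motion": [0.5,1,0,-35,0,0,0,0.5,0,0,-30,0,0,0,0.5,0,0,-25,0,0,0,0.5,0,0,-16,0,0,0,0.5,0,0,0,0,0,0]}}

```text
time_s: 9.58
ee_pos: [0.3679, 0.1108, 0.1952]
eef_rot: [3.14, -0.434, -0.253]
contact_force: [-1.1, 1.1, -0.3]
grip_width: 0.0465
finger_force: 0.0
```

>>> {"method": "apply_moves", "body": {"motion": [1,0,0,0,0,0,0,1,0,0,0,0,0,0,1,0,0,0,0,0,0,1,0,0,0,0,0,0,1,0,0,0,0,0,0], "force": 55}}

```text
time_s: 10.0
ee_pos: [0.3677, 0.1117, 0.1981]
eef_rot: [-3.14, -0.442, -0.252]
contact_force: [0.3, 1.0, 0.3]
grip_width: 0.0171
finger_force: 0.1
```

>>> {"method": "apply_moves", "body": {"motion": [1,0,0,0,0,0,0,1,0,0,0,0,0,0]}}

```text
time_s: 10.17
ee_pos: [0.3676, 0.1118, 0.1979]
eef_rot: [-3.14, -0.442, -0.251]
contact_force: [-1.5, 0.4, 4.8]
grip_width: 0.0155
finger_force: 55.0
```

>>> {"method": "apply_moves", "body": {"motion": [1,0,0,5,0,0,0,1,0,0,10,0,0,0,1,0,0,15,0,0,0,1,0,0,10,0,0,0,1,0,0,0,0,0,0]}}

```text
time_s: 10.58
ee_pos: [0.3677, 0.1118, 0.239]
eef_rot: [-3.139, -0.443, -0.252]
contact_force: [0.2, 0.1, -0.5]
grip_width: 0.0157
finger_force: 55.0
```

```bash
cat > pan.py <<'E'
from h import *
import sys
# pan pose in tool/world from depth: grey/white points between heights near expected pan
from scipy.spatial.transform import Rotation as Ro
o=robot.observe(); R=Ro.from_euler('xyz',o['eef_rot']).as_matrix(); g=o['ee_pos']+.18*R[:,2]
cm,im,d,P=grab(sys.argv[2],sys.argv[2]+sys.argv[1]); H,S,V=masks(im)
print(o['time_s'],'tcp',o['ee_pos'].round(4),'grasp',g.round(4),o['eef_rot'].round(3),o['qpos'].round(2),o['finger_force'])
ax=-R[:,1]; ax=np.array([ax[1],-ax[0],0]); ax/=np.linalg.norm(ax)
if ax@np.array([1,.2,0])<0: ax=-ax
y=np.array([-ax[1],ax[0],0]); L=(P-g)@np.c_[ax,y,[0,0,1]]
print('scoop yaw',np.arctan2(ax[1],ax[0]).round(3))
f=(np.abs(L[...,0]-.105)<.03)&(np.abs(L[...,1])<.033)&(np.abs(L[...,2])<.06)
q=L[f]; A=np.c_[q[:,:2],np.ones(len(q))]; s=least_squares(lambda p:A@p-q[:,2],[0,0,0],loss='soft_l1',f_scale=.001).x
print('floor z=ax+by+c',s.round(4),len(q),'at pan centre',(s@[.105,0,1]).round(4),'(expect -.023)')
w=(np.abs(L[...,0]-.105)<.07)&(np.abs(L[...,1])<.06)&(L[...,2]-(L[...,:2]@s[:2]+s[2])>.015)&(L[...,2]<.06)&(S<90)
q=L[w];print('walls x',np.percentile(q[:,0],[1,99]).round(3),'y',np.percentile(q[:,1],[1,99]).round(3),len(q))
E
python3 pan.py 7 wrist
```

```text
10.5833 tcp [0.3677 0.1118 0.239 ] grasp [0.4426 0.093  0.0764] [-3.139 -0.443 -0.252] [ 0.22 -0.32  2.1  -0.24  0.97  2.14] 54.99618709087372
scoop yaw -0.251
floor z=ax+by+c [ 0.0077  0.0008 -0.0301] 5611 at pan centre -0.0293 (expect -.023)
walls x [0.046 0.154] y [-0.044  0.042] 2678
```

>>> {"method": "apply_moves", "body": {"motion": [1,-7,-3,0,0,0,0.1152,1,-7,-3,0,0,0,0.1152,1,-7,-3,0,0,0,0.1152,1,-6,-3,0,0,0,0.1152,1,-6,-2,0,0,0,0.1152]}}

```text
time_s: 11.05
ee_pos: [0.333, 0.0975, 0.2353]
eef_rot: [-3.141, -0.437, 0.331]
contact_force: [0.6, 0.4, -1.6]
grip_width: 0.0155
finger_force: 55.0
```

>>> {"method": "apply_moves", "body": {"motion": [1,-6,-2,0,0,0,0.115,1,0,0,-6,0,0,0,1,0,0,-6,0,0,0,1,0,0,0,0,0,0,1,0,0,0,0,0,0]}}

```text
time_s: 11.47
ee_pos: [0.3278, 0.0958, 0.2235]
eef_rot: [-3.14, -0.437, 0.438]
contact_force: [-0.1, 0.7, -1.4]
grip_width: 0.0155
finger_force: 55.0
```

```bash
python3 pan.py 8 wrist; python3 pan.py 8 scene|tail -0; python3 - <<'E'
from h import *
for n in('wrist8','scene8'):
    cm,im,d,P=load(n); H,S,V=masks(im); Z=P[...,2]
    ob=(H>=8)&(H<30)&(S>120)&(np.hypot(P[...,0]-.61,P[...,1]-.23)<.1)&(Z>.03); q=P[ob]
    for lo in np.arange(.06,.16,.01):
        k=q[(q[:,2]>lo)&(q[:,2]<lo+.01)]
        if len(k)>8: v,w,_=np.linalg.svd(k[:,:2]-k[:,:2].mean(0)); a=(k[:,:2]-[.6,.225])@np.array([[.905,-.425],[.425,.905]]); print(n,round(lo,2),len(k),_[0].round(3),'chute-x',np.percentile(a[:,0],[5,50,95]).round(3),'y',np.percentile(a[:,1],[1,50,99]).round(3))
E
```

```text
11.4667 tcp [0.3278 0.0958 0.2235] grasp [0.3967 0.1283 0.0604] [-3.14  -0.437  0.438] [ 0.04 -0.46  2.22  0.2   0.98  1.1 ] 54.99633550643921
scoop yaw 0.439
floor z=ax+by+c [ 0.0025 -0.0007 -0.0302] 5611 at pan centre -0.03 (expect -.023)
walls x [0.045 0.153] y [-0.044  0.042] 2682
scene8 0.07 33 [ 0.674 -0.739] chute-x [0.002 0.013 0.02 ] y [-0.065 -0.049 -0.04 ]
scene8 0.08 39 [0.985 0.173] chute-x [-0.005  0.01   0.021] y [-0.064 -0.043 -0.039]
scene8 0.09 32 [0.901 0.434] chute-x [-0.008  0.007  0.023] y [-0.045 -0.043 -0.039]
scene8 0.1 33 [0.893 0.45 ] chute-x [-0.006  0.007  0.021] y [-0.046 -0.043 -0.04 ]
scene8 0.11 30 [0.903 0.43 ] chute-x [-0.006  0.008  0.021] y [-0.045 -0.042 -0.039]
scene8 0.12 58 [ 0.509 -0.861] chute-x [-0.005  0.006  0.023] y [-0.045 -0.041  0.029]
scene8 0.13 73 [ 0.482 -0.876] chute-x [-0.006  0.005  0.02 ] y [-0.044 -0.017  0.026]
scene8 0.14 48 [ 0.524 -0.852] chute-x [-0.007  0.006  0.022] y [-0.045 -0.042  0.044]Exception ignored on flushing sys.stdout:
BrokenPipeError: [Errno 32] Broken pipe
```

View pics/wrist8.png

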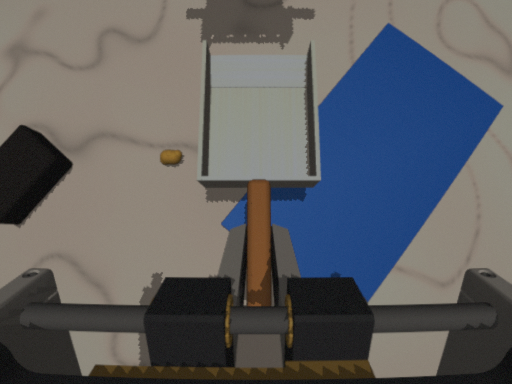

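>>> {"method": "apply_moves", "body": {"motion": [1,18,8.5,0,0,0,0,1,18,8.5,0,0,0,0,1,18,8.5,0,0,0,0,1,18,8.5,0,0,0,0,1,12,6,0,0,0,0]}}

```text
time_s: 11.98
ee_pos: [0.4138, 0.1366, 0.2251]
eef_rot: [3.142, -0.441, 0.44]
contact_force: [-0.4, -0.1, -1.4]
grip_width: 0.0155
finger_force: 55.0
```

>>> {"method": "apply_moves", "body": {"motion": [1,9,4,0,0,0,0,1,0,0,5,0,0,0,1,0,0,5,0,0,0,1,0,0,0,0,0,0,1,0,0,0,0,0,0]}}

```text
time_s: 12.4
ee_pos: [0.4207, 0.1394, 0.2354]
eef_rot: [3.141, -0.441, 0.44]
contact_force: [0.4, 0.7, -1.1]
grip_width: 0.0154
finger_force: 55.0
```

```bash
python3 pan.py 9 wrist; python3 - <<'E'
from h import *
cm,im,d,P=grab('scene','scene9'); cv2.imwrite('pics/s9z.png',cv2.resize(im[120:240,260:420],None,fx=4.5,fy=4.5,interpolation=cv2.INTER_CUBIC))
E
```

```text
12.4 tcp [0.4207 0.1394 0.2354] grasp [0.4903 0.1721 0.0726] [ 3.141 -0.441  0.44 ] [ 0.15 -0.19  2.01  0.16  0.9   1.21] 54.996322989463806
scoop yaw 0.44
floor z=ax+by+c [ 0.2519  0.006  -0.051 ] 9230 at pan centre -0.0246 (expect -.023)
walls x [0.045 0.121] y [-0.044  0.042] 5268
```

View pics/s9z.png

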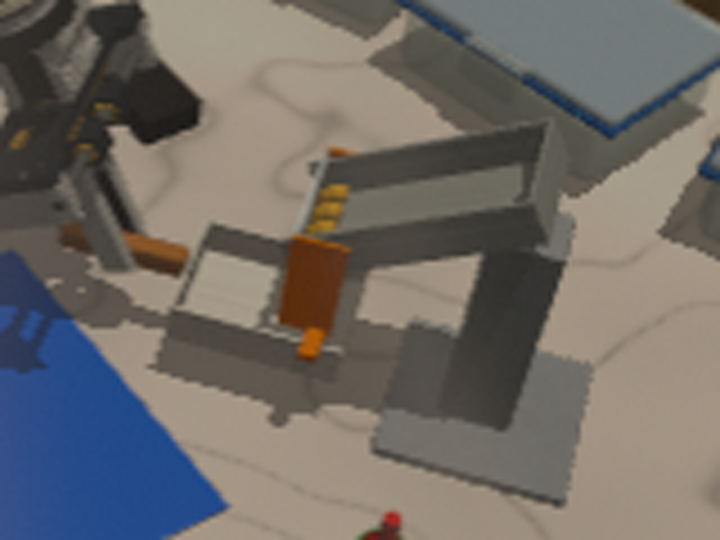

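The crop shows the scoop pan under the gate with the bar end at (312,342) just above its side wall, and nuggets behind the gate at (330,205). Raising slowly.

>>> {"method": "apply_moves", "body": {"motion": [1,0,0,4,0,0,0,1,0,0,4,0,0,0,1,0,0,4,0,0,0,1,0,0,4,0,0,0,1,0,0,4,0,0,0]}}

```text
time_s: 12.92
ee_pos: [0.4209, 0.1396, 0.2549]
eef_rot: [-3.141, -0.439, 0.44]
contact_force: [-0.8, -0.4, -2.6]
grip_width: 0.0153
finger_force: 55.0
```

>>> {"method": "apply_moves", "body": {"motion": [1,0,0,4,0,0,0,1,0,0,4,0,0,0,1,0,0,4,0,0,0,1,0,0,4,0,0,0,1,0,0,0,0,0,0]}}

```text
time_s: 13.33
ee_pos: [0.4214, 0.1397, 0.2718]
eef_rot: [3.141, -0.441, 0.44]
contact_force: [0.4, -0.5, -1.7]
grip_width: 0.0154
finger_force: 55.0
```

>>> {"method": "apply_moves", "body": {"motion": [1,0,0,0,0,0,0,1,0,0,0,0,0,0,1,0,0,0,0,0,0,1,0,0,0,0,0,0,1,0,0,0,0,0,0]}}

```text
time_s: 13.75
ee_pos: [0.4211, 0.1396, 0.2705]
eef_rot: [-3.141, -0.439, 0.44]
contact_force: [0.2, -0.2, -2.7]
grip_width: 0.0156
finger_force: 55.0
```

```bash
python3 pan.py 10 wrist|head -1; python3 - <<'E'
from h import *
cm,im,d,P=grab('scene','scene10'); a=cv2.resize(im[120:240,270:400],None,fx=3,fy=3,interpolation=cv2.INTER_CUBIC)
w=cv2.imread('pics/wrist10.png'); b=cv2.resize(w[0:200,140:380],(400,360)); cv2.imwrite('pics/s10z.png',np.hstack([a,b]))
E
```

```text
13.75 tcp [0.4211 0.1396 0.2705] grasp [0.4903 0.1722 0.1076] [-3.141 -0.439  0.44 ] [ 0.15 -0.23  1.96  0.15  0.99  1.23] 54.998783469200134
```

View pics/s10z.png

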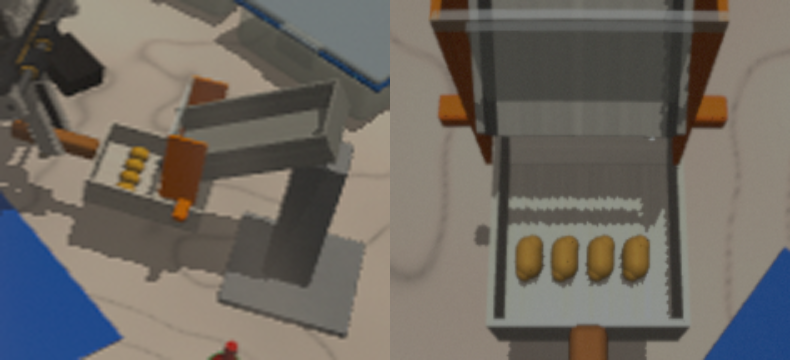

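The crop shows all four nuggets in the pan, the chute empty. Lower, back off.

>>> {"method": "apply_moves", "body": {"motion": [1,0,0,-8,0,0,0,1,0,0,-9,0,0,0,1,0,0,-9,0,0,0,1,0,0,-9,0,0,0,1,0,0,-7,0,0,0]}}

```text
time_s: 14.27
ee_pos: [0.4206, 0.1395, 0.2268]
eef_rot: [-3.141, -0.438, 0.439]
contact_force: [-0.5, -0.7, -2.4]
grip_width: 0.0158
finger_force: 55.0
```

>>> {"method": "apply_moves", "body": {"motion": [1,0,0,0,0,0,0,1,-4,-2,0,0,0,0,1,-8,-4,0,0,0,0,1,-10,-5,0,0,0,0,1,-10,-5,0,0,0,0]}}

```text
time_s: 14.68
ee_pos: [0.3885, 0.1233, 0.2293]
eef_rot: [3.141, -0.441, 0.44]
contact_force: [-0.1, -1.0, -2.4]
grip_width: 0.0154
finger_force: 55.0
```

>>> {"method": "apply_moves", "body": {"motion": [1,-10,-5,0,0,0,0,1,-10,-5,0,0,0,0,1,-10,-5,0,0,0,0,1,-10,-5,0,0,0,0,1,-10,-5,0,0,0,0]}}

```text
time_s: 15.1
ee_pos: [0.3382, 0.0982, 0.2293]
eef_rot: [3.141, -0.441, 0.44]
contact_force: [-0.5, -0.9, -1.9]
grip_width: 0.0159
finger_force: 55.0
```

>>> {"method": "apply_moves", "body": {"motion": [1,-8,-4,0,0,0,0,1,-4,-2,0,0,0,0,1,0,0,5,0,0,0,1,0,0,10,0,0,0,1,0,0,15,0,0,0]}}

```text
time_s: 15.52
ee_pos: [0.3266, 0.0926, 0.2585]
eef_rot: [-3.141, -0.438, 0.439]
contact_force: [0.0, 0.7, -2.0]
grip_width: 0.0156
finger_force: 55.0
```

>>> {"method": "apply_moves", "body": {"motion": [1,0,0,15,0,0,0,1,0,0,15,0,0,0,1,0,0,15,0,0,0,1,0,0,15,0,0,0,1,0,0,10,0,0,0]}}

```text
time_s: 15.93
ee_pos: [0.3275, 0.0927, 0.3313]
eef_rot: [3.14, -0.444, 0.44]
contact_force: [0.1, -0.2, -2.0]
grip_width: 0.0156
finger_force: 55.0
```

```bash
python3 pan.py 11 wrist; cat > pour.py <<'E'
from h import *
import sys
from scipy.spatial.transform import Rotation as Ro
c=np.array([.512,-.169]); ps=-.45; lean=.44; u=np.array([np.cos(ps),np.sin(ps),0]); k=np.array([0,0,1.])
def tcp(th,off,zl):
    lip=np.r_[c,zl]+off*u
    X=u*np.cos(th)-k*np.sin(th); Z=u*np.sin(th)+k*np.cos(th)
    g=lip-.154*X+.020*Z
    a=th-lean
    return g+.18*(u*np.sin(a)+k*np.cos(a))
if __name__=='__main__':
    print('axis',[-np.sin(ps).round(3),np.cos(ps).round(3)])
    for th,off,zl in [(0,.03,.175),(.24,.03,.175),(.48,-.02,.175),(.6,-.03,.17),(.72,-.03,.168),(.84,-.03,.166),(.96,-.03,.165),(1.08,-.03,.165),(1.2,-.03,.165)]:
        print(th,(tcp(th,off,zl)*1000).round(1))
E
python3 pour.py
```

```text
15.9333 tcp [0.3275 0.0927 0.3313] grasp [0.3975 0.1254 0.1688] [ 3.14  -0.444  0.44 ] [ 0.03 -0.55  2.05  0.18  1.23  1.14] 54.998937249183655
scoop yaw 0.44
floor z=ax+by+c [-0.0836 -0.0002 -0.0231] 5149 at pan centre -0.0319 (expect -.023)
walls x [0.045 0.154] y [-0.044  0.042] 2398
axis [np.float64(0.435), np.float64(0.9)]
0 [331.3 -81.7 357.9]
0.24 [ 376.4 -103.5  407.4]
0.48 [ 385.8 -108.   443.7]
0.6 [ 406.5 -118.1  451.2]
0.72 [ 437.4 -133.   457.6]
0.84 [ 469.  -148.2  459.8]
0.96 [ 500.7 -163.6  458.8]
1.08 [ 532.3 -178.8  454.6]
1.2 [ 563.2 -193.7  446.3]
```

>>> {"method": "apply_moves", "body": {"motion": [1,0,-4,10,0,0,-0.04,1,0,-10,8,0,0,-0.06,1,0,-14,8,0,0,-0.08,1,0,-16,0,0,0,-0.08,1,0,-16,0,0,0,-0.08]}}

```text
time_s: 16.4
ee_pos: [0.3271, 0.0322, 0.3552]
eef_rot: [-3.141, -0.441, 0.097]
contact_force: [-0.6, -0.0, -2.3]
grip_width: 0.0153
finger_force: 55.0
```

>>> {"method": "apply_moves", "body": {"motion": [1,0,-16,0,0,0,-0.08,1,0,-16,0,0,0,-0.08,1,1,-16,0,0,0,-0.08,1,1,-16,0,0,0,-0.08,1,1,-16,0,0,0,-0.08]}}

```text
time_s: 16.82
ee_pos: [0.33, -0.0481, 0.3543]
eef_rot: [-3.141, -0.439, -0.304]
contact_force: [-0.4, -0.3, -1.9]
grip_width: 0.0154
finger_force: 55.0
```

>>> {"method": "apply_moves", "body": {"motion": [1,1,-16,0,0,0,-0.07,1,0,-12,0,0,0,-0.05,1,0,-7,0,0,0,-0.03,1,0,0,0,0,0,0,1,0,0,0,0,0,0]}}

```text
time_s: 17.23
ee_pos: [0.3311, -0.0823, 0.3544]
eef_rot: [-3.14, -0.439, -0.45]
contact_force: [-0.1, 0.3, -2.2]
grip_width: 0.0153
finger_force: 55.0
```

```bash
python3 pan.py 12 wrist; python3 - <<'E'
from h import *
cm,im,d,P=grab('scene','scene12'); a=cv2.resize(im[150:330,60:300],(480,360))
w=cv2.imread('pics/wrist12.png'); b=cv2.resize(w[0:240,100:400],(320,256)); b=np.vstack([b,np.zeros((104,320,3),np.uint8)]); cv2.imwrite('pics/s12z.png',np.hstack([a,b]))
E
```

```text
17.2333 tcp [ 0.3311 -0.0823  0.3544] grasp [ 0.4    -0.1154  0.1915] [-3.14  -0.439 -0.45 ] [-0.4  -0.55  2.01 -0.02  1.25  1.62] 54.99913215637207
scoop yaw -0.45
floor z=ax+by+c [-0.0928 -0.0289 -0.0224] 5264 at pan centre -0.0322 (expect -.023)
walls x [0.046 0.154] y [-0.044  0.042] 2398
```

View pics/s12z.png

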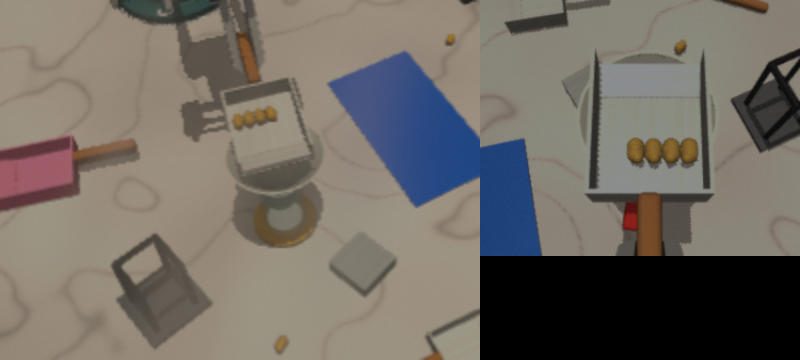

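>>> {"method": "apply_moves", "body": {"motion": [1,15,-7,17,0.0348,0.072,0,1,15,-7,17,0.0348,0.072,0,1,15,-7,17,0.0348,0.072,0,1,3,-1.5,12,0.0348,0.072,0,1,3,-1.5,12,0.0348,0.072,0]}}

```text
time_s: 17.75
ee_pos: [0.383, -0.106, 0.4308]
eef_rot: [-3.141, -0.037, -0.448]
contact_force: [0.3, 0.0, -3.7]
grip_width: 0.0153
finger_force: 55.0
```

>>> {"method": "apply_moves", "body": {"motion": [1,3,-1.5,12,0.0348,0.072,0,1,10,-5,4,0.0261,0.054,0,1,10,-5,4,0.0261,0.054,0,1,15.5,-7.5,3,0.0261,0.054,0,1,15.5,-7.5,3,0.0261,0.054,0]}}

```text
time_s: 18.17
ee_pos: [0.437, -0.1324, 0.4565]
eef_rot: [-3.141, 0.28, -0.448]
contact_force: [0.7, -0.5, -1.5]
grip_width: 0.0153
finger_force: 55.0
```

>>> {"method": "apply_moves", "body": {"motion": [1,16,-7.5,1,0.0261,0.054,0,1,16,-7.5,1,0.0261,0.054,0,1,0,0,0,0,0,0,1,0,0,0,0,0,0]}}

```text
time_s: 18.5
ee_pos: [0.4691, -0.1477, 0.4569]
eef_rot: [-3.141, 0.399, -0.449]
contact_force: [-1.3, 0.4, -0.9]
grip_width: 0.0153
finger_force: 55.0
```

```bash
cat > nug.py <<'E'
from h import *
import sys
o=robot.observe(); print(o['time_s'],'tcp',o['ee_pos'].round(4),o['eef_rot'].round(3),o['qpos'].round(2),o['contact_force'].round(1))
for n in sys.argv[2:]:
    cm,im,d,P=grab(n,n+sys.argv[1]); H,S,V=masks(im)
    m=(H>=14)&(H<30)&(S>110)&(V>60); N,l,s,c=cv2.connectedComponentsWithStats(m.astype(np.uint8))
    for i in range(1,N):
        q=np.nanmedian(P[l==i],0)
        if s[i,4]>5 and .3<q[0]<.7 and abs(q[1])<.34 : print(n,s[i,4],c[i].round(),q.round(3))
E
python3 nug.py 13 wrist scene
```

```text
18.5 tcp [ 0.4691 -0.1477  0.4569] [-3.141  0.399 -0.449] [-0.42  0.08  1.3   0.01  2.16  1.6 ] [-1.3  0.4 -0.9]
wrist 159 [258.   7.] [ 0.506 -0.165  0.024]
wrist 56 [ 76. 168.] [0.434 0.227 0.011]
wrist 778 [258. 225.] [ 0.416 -0.124  0.281]
wrist 8 [263. 185.] [ 0.43  -0.134  0.261]
wrist 178 [266. 285.] [ 0.392 -0.117  0.311]
wrist 7 [250. 269.] [ 0.402 -0.111  0.302]
wrist 209 [253. 289.] [ 0.394 -0.108  0.312]
wrist 6 [260. 297.] [ 0.39  -0.112  0.316]
wrist 112 [290. 330.] [ 0.458 -0.154  0.372]
wrist 96 [227. 331.] [ 0.466 -0.138  0.372]
scene 17 [155. 120.] [ 0.415 -0.163  0.397]
scene 17 [175. 133.] [ 0.39  -0.111  0.318]
scene 100 [179. 151.] [ 0.411 -0.121  0.286]
scene 15 [285. 169.] [0.437 0.228 0.01 ]
scene 12 [330. 173.] [0.622 0.191 0.149]
scene 25 [329. 195.] [0.636 0.183 0.079]
scene 179 [197. 265.] [ 0.52  -0.196  0.005]
scene 26 [200. 322.] [ 0.646 -0.284  0.011]
```

```bash
python3 - <<'E'
import cv2,numpy as np
a=cv2.resize(cv2.imread('pics/scene13.png')[120:290,110:270],(430,457))
b=cv2.resize(cv2.imread('pics/wrist13.png')[0:240,110:400],(370,306)); b=np.vstack([b,np.zeros((151,370,3),np.uint8)]); cv2.imwrite('pics/s13z.png',np.hstack([a,b]))
E
```

```text
(no output)
```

View pics/s13z.png

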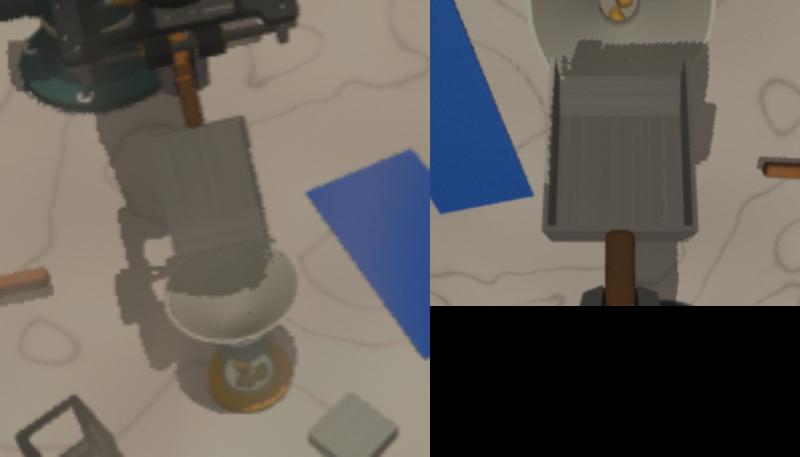

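Pan empty; the nuggets are visible in the jar through the funnel. Returning the scoop to the mat.

>>> {"method": "apply_moves", "body": {"motion": [1,-5,0,10,-0.0522,-0.108,0,1,-14,25,0,-0.0522,-0.108,0,1,-14,35,0,-0.0522,-0.108,0,1,-14,35,0,-0.0522,-0.108,0,1,-14,35,0,-0.0522,-0.108,0]}}

```text
time_s: 19.02
ee_pos: [0.4047, -0.0167, 0.4686]
eef_rot: [-3.139, -0.208, -0.452]
contact_force: [0.9, 0.5, -1.1]
grip_width: 0.0152
finger_force: 55.0
```

>>> {"method": "apply_moves", "body": {"motion": [1,-14,35,0,-0.0522,-0.108,0,1,-14,35,-10,-0.0522,-0.108,0,1,-12,35,-30,0,0,0.1,1,0,25,-40,0,0,0.1,1,0,0,-40,0,0,0]}}

```text
time_s: 19.43
ee_pos: [0.3662, 0.108, 0.358]
eef_rot: [-3.134, -0.447, -0.244]
contact_force: [1.1, -1.4, -1.5]
grip_width: 0.0154
finger_force: 55.0
```

>>> {"method": "apply_moves", "body": {"motion": [1,0,0,-40,0,0,0,1,0,0,-35,0,0,0,1,0,0,-20,0,0,0,1,0,0,0,0,0,0,1,0,0,0,0,0,0]}}

```text
time_s: 19.85
ee_pos: [0.3674, 0.1048, 0.2608]
eef_rot: [3.142, -0.439, -0.25]
contact_force: [1.3, -0.1, -1.0]
grip_width: 0.0159
finger_force: 55.0
```

```bash
python3 pan.py 14 wrist; python3 nug.py 14 scene
```

```text
19.85 tcp [0.3674 0.1048 0.2608] grasp [0.4415 0.0859 0.0979] [ 3.142 -0.439 -0.25 ] [ 0.2  -0.35  2.08 -0.22  1.03  2.1 ] 54.999327063560486
scoop yaw -0.25
floor z=ax+by+c [-0.0259  0.0002 -0.0306] 5384 at pan centre -0.0334 (expect -.023)
walls x [0.045 0.154] y [-0.044  0.042] 2637
19.9 tcp [0.3684 0.1049 0.2628] [-3.14  -0.443 -0.25 ] [ 0.2  -0.35  2.07 -0.22  1.03  2.1 ] [0.1 0.4 0.4]
scene 42 [249. 138.] [0.415 0.091 0.203]
scene 15 [285. 169.] [0.436 0.229 0.011]
scene 13 [330. 173.] [0.622 0.193 0.148]
scene 24 [329. 195.] [0.636 0.185 0.079]
scene 171 [196. 265.] [ 0.52  -0.197  0.005]
scene 25 [200. 321.] [ 0.646 -0.285  0.011]
```

>>> {"method": "apply_moves", "body": {"motion": [1,0,5,-25,0,0,0,1,0,0,-25,0,0,0,1,0,0,-8,0,0,0,1,0,0,-3,0,0,0,1,0,0,-2,0,0,0]}}

```text
time_s: 20.37
ee_pos: [0.3699, 0.11, 0.2005]
eef_rot: [-3.14, -0.445, -0.251]
contact_force: [-1.4, 0.0, 1.2]
grip_width: 0.0157
finger_force: 55.0
```

>>> {"method": "apply_moves", "body": {"motion": [0.9,0,0,0,0,0,0,0.5,0,0,0,0,0,0,0.5,0,0,0,0,0,0,0.5,0,0,0,0,0,0,0.5,0,0,0,0,0,0]}}

```text
time_s: 20.78
ee_pos: [0.3687, 0.1098, 0.1986]
eef_rot: [-3.141, -0.44, -0.251]
contact_force: [-0.5, -0.3, -1.2]
grip_width: 0.0389
finger_force: 0.0
```

>>> {"method": "apply_moves", "body": {"motion": [0.5,0,0,20,0,0,0,0.5,0,0,30,0,0,0,0.5,0,0,35,0,0,0,0.5,0,0,35,0,0,0,0.5,0,0,0,0,0,0]}}

```text
time_s: 21.2
ee_pos: [0.3705, 0.1102, 0.3268]
eef_rot: [-3.134, -0.455, -0.253]
contact_force: [1.3, 0.3, 0.5]
grip_width: 0.0468
finger_force: 0.0
```

```bash
python3 sc.py 15 wrist; python3 - <<'E'
from h import *
# nugget s at (.435,.232): pixel mask in wrist15/scene14/top5 for direction
for n in('wrist8','wrist15','scene14','top5','wrist12'):
    cm,im,d,P=load(n); H,S,V=masks(im)
    for c in((.435,.231),(.645,-.282)):
        m=(H>=12)&(H<30)&(S>110)&(np.hypot(P[...,0]-c[0],P[...,1]-c[1])<.03)&(P[...,2]<.03)
        if m.sum()>5:
            q=plane(cm,np.argwhere(m)[:,::-1],.008); r=cv2.minAreaRect(q[:,:2].astype(np.float32)*1000); v,w,_=np.linalg.svd(q[:,:2]-q[:,:2].mean(0)); print(n,m.sum(),q.mean(0).round(4),np.round(r[1],1),_[0].round(2))
E
```

```text
21.2 [0.3705 0.1102 0.3268] tz [ 0.427 -0.102 -0.898] ty [-0.247 -0.969 -0.007] grasp [0.4474 0.0918 0.165 ] [ 0.22 -0.4   1.97 -0.21  1.16  2.09]
wrist handle 913 [446.5  88.7] [14.3 83.3] 76.7 [-0.971  0.24 ] 0.0389
wrist8 265 [0.433  0.2307 0.008 ] [11.9 18.9] [ 0.47 -0.88]
wrist15 94 [ 0.6439 -0.2823  0.008 ] [11.1 24.3] [-0.45  0.9 ]
scene14 15 [0.4339 0.2301 0.008 ] [ 9.5 18.6] [ 0.57 -0.82]
scene14 25 [ 0.6449 -0.2838  0.008 ] [ 8.8 15. ] [-0.45  0.89]
top5 13 [0.4352 0.233  0.008 ] [ 8.1 15.7] [-0.41  0.91]
top5 10 [ 0.6447 -0.2794  0.008 ] [11.3  7.6] [-0.47  0.89]
wrist12 85 [ 0.6435 -0.2827  0.008 ] [11.1 20.3] [-0.57  0.82]
```

>>> {"method": "apply_moves", "body": {"motion": [0.5,15,20,0,0.0273,0.1065,0,0.5,15,25,0,0.0273,0.1065,0,0.5,16,30,0,0.0273,0.1065,0,0.5,16,30,0,0.0271,0.1065,0,0.5,0,16,0,0,0,0.12]}}

```text
time_s: 21.67
ee_pos: [0.4331, 0.2328, 0.3147]
eef_rot: [3.141, 0.009, -0.129]
contact_force: [0.0, -0.4, -1.1]
grip_width: 0.047
finger_force: 0.0
```

>>> {"method": "apply_moves", "body": {"motion": [0.5,0,0,0,0,0,0.12,0.5,0,0,0,0,0,0.12,0.5,0,0,0,0,0,0.12,0.5,0,0,0,0,0,0.12,0.5,0,0,0,0,0,0.12]}}

```text
time_s: 22.08
ee_pos: [0.4302, 0.2308, 0.316]
eef_rot: [-3.141, 0.004, 0.476]
contact_force: [0.1, 0.1, -0.2]
grip_width: 0.0472
finger_force: 0.0
```

>>> {"method": "apply_moves", "body": {"motion": [0.5,0,0,0,0,0,0.12,0.5,0,0,0,0,0,0.12,0.5,0,0,0,0,0,0.12,0.5,0,0,0,0,0,0.12,0.5,0,0,0,0,0,0.12]}}

```text
time_s: 22.5
ee_pos: [0.4302, 0.2307, 0.3161]
eef_rot: [-3.139, 0.003, 1.075]
contact_force: [-0.5, 0.6, -0.9]
grip_width: 0.0471
finger_force: 0.0
```

>>> {"method": "apply_moves", "body": {"motion": [0.5,0,0,0,0,0,0.12,0.5,0,0,0,0,0,0.12,0.5,0,0,0,0,0,0.12,0.5,0,0,0,0,0,0.12,0.5,0,0,0,0,0,0.12]}}

```text
time_s: 22.92
ee_pos: [0.4302, 0.2307, 0.3161]
eef_rot: [-3.138, 0.001, 1.675]
contact_force: [0.6, -0.4, -0.3]
grip_width: 0.0473
finger_force: 0.0
```

>>> {"method": "apply_moves", "body": {"motion": [0.5,0,0,0,0,0,0.12,0.5,0,0,0,0,0,0.12,0.5,0,0,0,0,0,0.12,0.5,0,0,0,0,0,0,0.5,0,0,0,0,0,0]}}

```text
time_s: 23.33
ee_pos: [0.4303, 0.2307, 0.3167]
eef_rot: [-3.139, -0.0, 2.027]
contact_force: [0.5, 0.3, -0.0]
grip_width: 0.0471
finger_force: 0.0
```

```bash
python3 sc.py 16 wrist; python3 - <<'E'
from h import *
cm,im,d,P=load('wrist16'); H,S,V=masks(im)
for c in((.435,.231),(.645,-.282)):
        m=(H>=12)&(H<30)&(S>110)&(np.hypot(P[...,0]-c[0],P[...,1]-c[1])<.03)&(P[...,2]<.03)
        if m.sum()>5:
            q=plane(cm,np.argwhere(m)[:,::-1],.008); r=cv2.minAreaRect(q[:,:2].astype(np.float32)*1000); v,w,_=np.linalg.svd(q[:,:2]-q[:,:2].mean(0)); print(m.sum(),q.mean(0).round(4),np.round(r[0],1),np.round(r[1],1),_[0].round(2))
E
```

```text
23.3333 [0.4303 0.2307 0.3167] tz [-0.003 -0.001 -1.   ] ty [ 0.898  0.44  -0.003] grasp [0.4298 0.2305 0.1367] [ 0.38 -0.01  1.65 -0.    1.51 -0.08]
wrist handle 117 [446.2  95.7] [ 6.  24.5] 80.3 [ 0.981 -0.196] 0.0374
161 [0.4329 0.2315 0.008 ] [433.1 231.2] [11.1 18.4] [ 0.53 -0.85]
```

>>> {"method": "apply_moves", "body": {"motion": [0.5,3,1,-35,0,0,0,0.5,0,0,-35,0,0,0,0.5,0,0,-25,0,0,0,0.5,0,0,-12,0,0,0,0.5,0,0,-5,0,0,0]}}

```text
time_s: 23.8
ee_pos: [0.4322, 0.2313, 0.2026]
eef_rot: [-3.135, -0.001, 2.028]
contact_force: [-0.7, 0.0, -0.4]
grip_width: 0.047
finger_force: 0.0
```

>>> {"method": "apply_moves", "body": {"motion": [0.5,0,0,0,0,0,0], "force": 30}}

```text
time_s: 23.88
ee_pos: [0.433, 0.2316, 0.2044]
eef_rot: [-3.138, -0.0, 2.028]
contact_force: [-0.3, -0.7, 0.1]
grip_width: 0.0468
finger_force: 0.0
```

```bash
python3 -c "
from h import *
o=robot.observe();print(o['ee_pos'],o['contact_force'])"
```

```text
[0.43295478 0.23157301 0.20439023] [-0.26024263 -0.67287198  0.07871388]
```

>>> {"method": "apply_moves", "body": {"motion": [1,0,0,-2,0,0,0,1,0,0,0,0,0,0,1,0,0,0,0,0,0,1,0,0,0,0,0,0,1,0,0,0,0,0,0]}}

```text
time_s: 24.3
ee_pos: [0.4339, 0.2319, 0.205]
eef_rot: [3.14, 0.0, 2.03]
contact_force: [-0.0, 0.5, -0.2]
grip_width: 0.0168
finger_force: 0.0
```

>>> {"method": "apply_moves", "body": {"motion": [1,0,0,0,0,0,0,1,0,0,0,0,0,0,1,0,0,0,0,0,0,1,0,0,15,0,0,0,1,0,0,30,0,0,0]}}

```text
time_s: 24.72
ee_pos: [0.4319, 0.2311, 0.2454]
eef_rot: [-3.131, -0.001, 2.03]
contact_force: [-1.1, -0.2, -0.5]
grip_width: 0.0112
finger_force: 30.0
```

>>> {"method": "apply_moves", "body": {"motion": [1,0,0,35,0,0,0,1,0,0,35,0,0,0,1,0,0,35,0,0,0,1,0,0,15,0,0,0,1,0,0,0,0,0,0]}}

```text
time_s: 25.13
ee_pos: [0.4342, 0.2321, 0.3743]
eef_rot: [3.132, 0.001, 2.03]
contact_force: [0.3, -0.2, 0.4]
grip_width: 0.0113
finger_force: 30.0
```

>>> {"method": "apply_moves", "body": {"motion": [1,4,-20,0,0,0,0,1,7,-36,0,0,0,0,1,7,-36,0,0,0,0,1,7,-36,0,0,0,0,1,7,-36,0,0,0,0]}}

```text
time_s: 25.55
ee_pos: [0.4652, 0.0664, 0.3667]
eef_rot: [-3.138, -0.002, 2.03]
contact_force: [-0.2, -0.2, -0.7]
grip_width: 0.012
finger_force: 30.0
```

>>> {"method": "apply_moves", "body": {"motion": [1,7,-36,0,0,0,0,1,7,-36,0,0,0,0,1,7,-36,0,0,0,0,1,7,-36,0,0,0,0,1,7,-36,0,0,0,0]}}

```text
time_s: 25.97
ee_pos: [0.5002, -0.1139, 0.3666]
eef_rot: [-3.139, -0.003, 2.029]
contact_force: [1.0, 0.1, -0.3]
grip_width: 0.0115
finger_force: 30.0
```

>>> {"method": "apply_moves", "body": {"motion": [1,6,-36,0,0,0,0,1,4,-20,0,0,0,0,1,0,0,0,0,0,0,1,0,0,0,0,0,0]}}

```text
time_s: 26.3
ee_pos: [0.5103, -0.1689, 0.3665]
eef_rot: [-3.139, -0.004, 2.027]
contact_force: [-0.2, 1.3, -0.6]
grip_width: 0.0116
finger_force: 30.0
```

```bash
python3 fun.py 17 '(.512,-.169)' .10; python3 sc.py 17 |tail -2
```

```text
26.3 [ 0.5103 -0.1689  0.3665] [-3.139 -0.004  2.027] [-0.425  0.072  1.463  0.     1.612 -0.882] [-0.2  1.3 -0.6]
wrist tab 828 [ 0.4455 -0.1234  0.1367] ((445.55810546875, -123.74942779541016), (13.003294944763184, 35.440887451171875), 54.47040557861328)
wrist rim [ 0.5085 -0.1696  0.0579] 2320 0.1433
top rim [ 0.508  -0.1677  0.0553] 43 0.1402
26.4 [ 0.5103 -0.1673  0.3677] tz [-0.003  0.002 -1.   ] ty [ 0.896  0.443 -0.002] grasp [ 0.5099 -0.1671  0.1877] [-0.42  0.07  1.46  0.    1.61 -0.88]
```

>>> {"method": "apply_moves", "body": {"motion": [1,0,0,-20,0,0,0,1,0,0,-18,0,0,0,1,0,0,0,0,0,0,0.75,0,0,0,0,0,0,0.75,0,0,0,0,0,0]}}

```text
time_s: 26.82
ee_pos: [0.5107, -0.1673, 0.332]
eef_rot: [3.141, 0.001, 2.031]
contact_force: [0.3, -0.2, 0.6]
grip_width: 0.0217
finger_force: 0.0
```

>>> {"method": "apply_moves", "body": {"motion": [0.75,0,0,0,0,0,0,0.75,0,0,20,0,0,0,0.75,0,0,35,0,0,0,0.6,0,0,5,0,0,0,0.6,10,-10,0,0,0,0]}}

```text
time_s: 27.23
ee_pos: [0.5205, -0.1773, 0.3971]
eef_rot: [3.135, 0.007, 2.031]
contact_force: [0.4, 0.3, -1.1]
grip_width: 0.0331
finger_force: 0.0
```

>>> {"method": "apply_moves", "body": {"motion": [0.5,20,-25,0,0,0,0,0.5,35,-25,0,0,0,0,0.5,35,-25,0,0,0,0,0.5,20,-20,0,0,0,0,0.5,15,-8,0,0,0,0]}}

```text
time_s: 27.65
ee_pos: [0.6449, -0.2822, 0.3908]
eef_rot: [-3.141, 0.002, 2.028]
contact_force: [-0.4, -0.4, -0.6]
grip_width: 0.0473
finger_force: 0.0
```

>>> {"method": "apply_moves", "body": {"motion": [0.5,0,0,0,0,0,0]}}

```text
time_s: 27.73
ee_pos: [0.6453, -0.2815, 0.3898]
eef_rot: [3.142, 0.001, 2.028]
contact_force: [-0.6, 0.2, 0.5]
grip_width: 0.0469
finger_force: 0.0
```

```bash
python3 nug.py 18 wrist scene; python3 - <<'E'
from h import *
for n in ('wrist18','scene18'):
  cm,im,d,P=load(n); H,S,V=masks(im)
  for c in((.645,-.282),):
        m=(H>=12)&(H<30)&(S>110)&(np.hypot(P[...,0]-c[0],P[...,1]-c[1])<.03)&(P[...,2]<.03)
        if m.sum()>5:
            q=plane(cm,np.argwhere(m)[:,::-1],.008); r=cv2.minAreaRect(q[:,:2].astype(np.float32)*1000); v,w,_=np.linalg.svd(q[:,:2]-q[:,:2].mean(0)); print(m.sum(),q.mean(0).round(4),np.round(r[0],1),np.round(r[1],1),_[0].round(2))
E
```

```text
27.7333 tcp [ 0.6453 -0.2815  0.3898] [3.142e+00 1.000e-03 2.028e+00] [-0.49  0.44  0.96 -0.    1.74 -0.95] [-0.6  0.2  0.5]
wrist 193 [192.  33.] [ 0.5   -0.161  0.022]
wrist 294 [222.  72.] [ 0.546 -0.183  0.006]
wrist 103 [258. 177.] [ 0.643 -0.282  0.012]
wrist 115 [172. 327.] [ 0.611 -0.269  0.309]
wrist 132 [346. 326.] [ 0.655 -0.247  0.309]
wrist 7 [289. 368.] [ 0.644 -0.262  0.314]
scene 12 [330. 173.] [0.622 0.192 0.149]
scene 25 [329. 195.] [0.636 0.184 0.078]
scene 35 [203. 242.] [ 0.668 -0.253  0.319]
scene 12 [188. 258.] [ 0.486 -0.196  0.005]
scene 12 [200. 267.] [ 0.699 -0.286  0.309]
102 [ 0.6438 -0.2828  0.008 ] [ 643.7 -282.9] [10.9 18.1] [ 0.46 -0.89]
7 [ 0.6466 -0.2879  0.008 ] [ 646.3 -287.7] [4.6 9.7] [ 0.68 -0.73]
```

Nugget A appears to be in the jar. Pick nugget B at (.6438,-.2827).

>>> {"method": "apply_moves", "body": {"motion": [0.5,-1,-1,-40,0,0,0,0.5,0,0,-40,0,0,0,0.5,0,0,-40,0,0,0,0.5,0,0,-40,0,0,0,0.5,0,0,-18,0,0,0]}}

```text
time_s: 28.25
ee_pos: [0.6398, -0.2786, 0.2077]
eef_rot: [-3.136, -0.007, 2.03]
contact_force: [-0.1, 0.6, -0.4]
grip_width: 0.0469
finger_force: 0.0
```

>>> {"method": "apply_moves", "body": {"motion": [0.5,0,0,-7,0,0,0,0.5,0,0,0,0,0,0]}}

```text
time_s: 28.42
ee_pos: [0.6413, -0.2795, 0.2047]
eef_rot: [-3.139, -0.003, 2.03]
contact_force: [-0.2, -0.7, 0.6]
grip_width: 0.0471
finger_force: 0.0
```

>>> {"method": "apply_moves", "body": {"motion": [1,0,0,0,0,0,0,1,0,0,0,0,0,0,1,0,0,0,0,0,0,1,0,0,0,0,0,0,1,0,0,0,0,0,0]}}

```text
time_s: 28.83
ee_pos: [0.6427, -0.2808, 0.2078]
eef_rot: [3.14, 0.002, 2.03]
contact_force: [0.0, -0.2, 0.0]
grip_width: 0.0171
finger_force: 0.0
```

>>> {"method": "apply_moves", "body": {"motion": [1,0,0,0,0,0,0,1,0,0,0,0,0,0,1,0,0,0,0,0,0,1,0,0,15,0,0,0,1,0,0,30,0,0,0]}}

```text
time_s: 29.25
ee_pos: [0.641, -0.28, 0.2455]
eef_rot: [-3.135, -0.009, 2.03]
contact_force: [0.0, -0.1, -1.5]
grip_width: 0.0106
finger_force: 29.2
```

>>> {"method": "apply_moves", "body": {"motion": [1,0,0,35,0,0,0,1,0,0,35,0,0,0,1,0,0,35,0,0,0,1,-5,5,15,0,0,0,1,-20,18,0,0,0,0]}}

```text
time_s: 29.67
ee_pos: [0.6185, -0.2592, 0.3757]
eef_rot: [3.136, 0.009, 2.028]
contact_force: [-0.5, 0.7, -0.7]
grip_width: 0.0101
finger_force: 29.2
```

>>> {"method": "apply_moves", "body": {"motion": [1,-30,26,0,0,0,0,1,-30,26,0,0,0,0,1,-30,25,0,0,0,0,1,-17,13,0,0,0,0,1,0,0,0,0,0,0]}}

```text
time_s: 30.08
ee_pos: [0.5073, -0.1648, 0.3702]
eef_rot: [-3.139, -0.003, 2.032]
contact_force: [0.3, 0.4, 0.3]
grip_width: 0.0101
finger_force: 29.2
```

>>> {"method": "apply_moves", "body": {"motion": [1,0,0,0,0,0,0]}}

```text
time_s: 30.17
ee_pos: [0.5095, -0.1668, 0.3705]
eef_rot: [-3.141, -0.0, 2.03]
contact_force: [0.5, 0.4, 0.2]
grip_width: 0.0104
finger_force: 29.2
```

>>> {"method": "apply_moves", "body": {"motion": [1,1,-1,-20,0,0,0,1,0,0,-20,0,0,0,1,0,0,0,0,0,0,0.75,0,0,0,0,0,0,0.75,0,0,0,0,0,0]}}

```text
time_s: 30.58
ee_pos: [0.5121, -0.1692, 0.3314]
eef_rot: [-3.141, 0.0, 2.029]
contact_force: [0.3, -0.1, 0.2]
grip_width: 0.0202
finger_force: 0.0
```

>>> {"method": "apply_moves", "body": {"motion": [0.75,0,0,0,0,0,0,0.75,0,0,20,0,0,0,0.75,0,0,35,0,0,0,0.6,10,-10,25,0,0,0,0.6,15,-30,0,0,0,0]}}

```text
time_s: 31.0
ee_pos: [0.5369, -0.2067, 0.4211]
eef_rot: [3.131, 0.011, 2.034]
contact_force: [1.3, -0.8, 0.4]
grip_width: 0.0335
finger_force: 0.0
```

>>> {"method": "apply_moves", "body": {"motion": [0.5,12,-35,0,0,0,0,0.5,0,0,0,0,0,0,0.5,0,0,0,0,0,0]}}

```text
time_s: 31.25
ee_pos: [0.5488, -0.2452, 0.4113]
eef_rot: [-3.142, 0.0, 2.027]
contact_force: [0.0, -0.1, -0.2]
grip_width: 0.0466
finger_force: 0.0
```

```bash
python3 nug.py 19 wrist scene;  python3 - <<'E'
import cv2,numpy as np
a=cv2.resize(cv2.imread('pics/scene19.png')[150:350,60:360],(450,300))
b=cv2.resize(cv2.imread('pics/wrist19.png')[60:280,130:370],(340,312)); b=b[:300]; cv2.imwrite('pics/s19z.png',np.hstack([a,b]))
E
```

```text
31.25 tcp [ 0.5488 -0.2452  0.4113] [-3.142  0.     2.027] [-0.51  0.2   1.23 -0.    1.71 -0.97] [ 0.  -0.1 -0.2]
wrist 422 [262. 115.] [ 0.515 -0.169  0.023]
wrist 114 [345. 327.] [ 0.558 -0.211  0.33 ]
wrist 102 [172. 328.] [ 0.514 -0.233  0.33 ]
scene 13 [330. 173.] [0.621 0.191 0.149]
scene 6 [170. 191.] [ 0.551 -0.233  0.342]
scene 24 [184. 194.] [ 0.57  -0.217  0.341]
scene 24 [329. 195.] [0.635 0.185 0.078]
scene 6 [182. 215.] [ 0.602 -0.248  0.33 ]
scene 186 [197. 265.] [ 0.52  -0.196  0.005]
```

View pics/s19z.png

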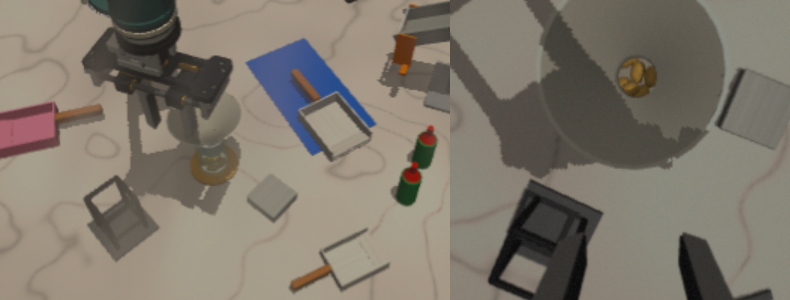

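The right crop shows the nuggets in the jar through the funnel, and none remain on the counter. The scoop (left crop, pan at (335,125)) has been knocked forward, so I measure it from the top view.

```bash
cat > meas.py <<'E'
from h import *
import sys
for n in sys.argv[2:]:
    cm,im,d,P=grab(n,n+sys.argv[1]); H,S,V=masks(im); Z=P[...,2]
    D=np.hypot(P[...,0]-.5,P[...,1]-.06)
    q=P[(H<16)&(S>100)&(Z>.02)&(Z<.06)&(D<.2)]
    if len(q)>20:
        r=cv2.minAreaRect(q[:,:2].astype(np.float32)*1000); v,w,_=np.linalg.svd(q[:,:2]-q[:,:2].mean(0)); x=_[0]*np.sign(_[0][0]); c=np.array(r[0])/1000
        print(n,'handle',len(q),np.round(r[0],1),np.round(r[1],1),'x',x.round(3),'yaw',np.arctan2(x[1],x[0]).round(3),'pan centre',(c+.098*x).round(4),'grip',(c-.007*x).round(4),'ztop',np.nanpercentile(q[:,2],90).round(4))
    mm=(H>100)&(H<125)&(S>150)&(D<.2)&(Z<.02)
    h=plane(cm,np.argwhere(mm)[:,::-1],.003)[:,:2].astype(np.float32)*1000; print(n,'mat',cv2.minAreaRect(h))
    w=(S<70)&(Z>.022)&(Z<.04)&(D<.15); h=P[w][:,:2].astype(np.float32)*1000; print('panwalls',cv2.minAreaRect(h),w.sum())
    m=(H>=12)&(H<30)&(S>120)&(np.abs(Z-.01)<.012); N,l,s,c=cv2.connectedComponentsWithStats(m.astype(np.uint8))
    for i in range(1,N):
        k=np.nanmedian(P[l==i],0)
        if s[i,4]>5 and -.1<k[0]<.9 and abs(k[1])<.7: print('   yellow',s[i,4],c[i].round(),k.round(3))
E
python3 meas.py 20 top scene
```

```text
top handle 89 [510.7  57.5] [14.4 81. ] x [ 0.977 -0.213] yaw -0.215 pan centre [0.6065 0.0366] grip [0.5039 0.059 ] ztop 0.0404
top mat ((509.86822509765625, 68.1790771484375), (134.34007263183594, 253.8209686279297), 75.91352081298828)
panwalls ((596.0704345703125, 39.07194519042969), (86.3236083984375, 88.7551498413086), 76.84220123291016) 81
   yellow 105 [424. 105.] [ 0.879 -0.67   0.014]
   yellow 12 [398.  99.] [ 0.889 -0.563  0.014]
   yellow 12 [364. 103.] [ 0.876 -0.433  0.014]
   yellow 7 [356. 108.] [ 0.858 -0.403  0.014]
   yellow 12 [367. 110.] [ 0.847 -0.443  0.014]
   yellow 40 [399. 126.] [ 0.783 -0.56   0.011]
   yellow 46 [430. 132.] [ 0.756 -0.675  0.012]
   yellow 9 [416. 133.] [ 0.753 -0.619  0.011]
   yellow 15 [362. 158.] [ 0.661 -0.412  0.01 ]
scene handle 99 [511.8  55. ] [12.1 85.2] x [ 0.973 -0.23 ] yaw -0.232 pan centre [0.6072 0.0325] grip [0.505  0.0566] ztop 0.0388
scene mat ((527.3434448242188, 60.774024963378906), (135.35498046875, 219.17605590820312), 75.80669403076172)
panwalls ((554.8549194335938, 47.18463134765625), (87.44200897216797, 170.48875427246094), 77.05870819091797) 226
   yellow 128 [193. 264.] [ 0.51  -0.199  0.005]
   yellow 12 [213. 266.] [ 0.55  -0.164  0.005]
   yellow 7 [266. 337.] [ 0.78  -0.202  0.018]
   yellow 155 [166. 367.] [ 0.677 -0.401  0.009]
```

>>> {"method": "apply_moves", "body": {"motion": [0.5,-20,24,0,0,0,0.102,0.5,-20,24,0,0,0,0.102,0.5,-21,24,0,0,0,0.102,0.5,-21,24,0,0,0,0.102,0.5,-21,25,0,0,0,0.102]}}

```text
time_s: 31.87
ee_pos: [0.4438, -0.1207, 0.4114]
eef_rot: [3.142, 0.001, 2.546]
contact_force: [-1.2, 0.7, -0.7]
grip_width: 0.0469
finger_force: 0.0
```

>>> {"method": "apply_moves", "body": {"motion": [0.5,0,0,0,0,0,0,0.5,0,0,0,0,0,0]}}

```text
time_s: 32.03
ee_pos: [0.4442, -0.1209, 0.4121]
eef_rot: [3.141, 0.003, 2.541]
contact_force: [0.4, 0.4, -0.4]
grip_width: 0.047
finger_force: 0.0
```

```bash
python3 fun.py 21 '(.512,-.169)' .10
```

```text
32.0333 [ 0.4442 -0.1209  0.4121] [3.141e+00 3.000e-03 2.541e+00] [-0.389 -0.116  1.557 -0.     1.698 -1.359] [ 0.4  0.4 -0.4]
wrist tab 447 [ 0.4439 -0.1232  0.1368] ((444.25579833984375, -123.77120971679688), (13.096857070922852, 35.511558532714844), 54.91016387939453)
wrist rim [ 0.5071 -0.169   0.056 ] 686 0.1398
top tab 23 [ 0.4422 -0.1192  0.1359] ((442.26348876953125, -118.47079467773438), (9.627573013305664, 22.98075294494629), 51.666908264160156)
top rim [ 0.4653 -0.1495  0.0285] 1 0.1349
```

>>> {"method": "apply_moves", "body": {"motion": [0.5,1,-3,-35,0,0,0,0.5,0,0,-35,0,0,0,0.5,0,0,-25,0,0,0,0.5,0,0,-15,0,0,0,0.5,0,0,0,0,0,0]}}

```text
time_s: 32.55
ee_pos: [0.4458, -0.126, 0.2965]
eef_rot: [-3.139, -0.009, 2.538]
contact_force: [-0.5, 0.7, -0.4]
grip_width: 0.047
finger_force: 0.0
```

>>> {"method": "apply_moves", "body": {"motion": [1,0,0,0,0,0,0,1,0,0,0,0,0,0,1,0,0,0,0,0,0,1,0,0,0,0,0,0,1,0,0,0,0,0,0], "force": 40}}

```text
time_s: 32.97
ee_pos: [0.4468, -0.1258, 0.3024]
eef_rot: [3.141, 0.002, 2.54]
contact_force: [0.6, 0.2, 0.8]
grip_width: 0.017
finger_force: 0.1
```

>>> {"method": "apply_moves", "body": {"motion": [1,0,0,0,0,0,0,1,0,0,0,0,0,0,1,0,0,0,0,0,0,1,0,0,5,0,0,0,1,0,0,10,0,0,0]}}

```text
time_s: 33.38
ee_pos: [0.4457, -0.1254, 0.3149]
eef_rot: [-3.14, -0.005, 2.539]
contact_force: [-0.0, 0.6, -1.5]
grip_width: 0.0137
finger_force: 40.0
```

>>> {"method": "apply_moves", "body": {"motion": [1,0,0,20,0,0,0,1,0,0,25,0,0,0,1,0,0,22,0,0,0,1,0,0,0,0,0,0,1,0,0,0,0,0,0]}}

```text
time_s: 33.8
ee_pos: [0.4464, -0.1258, 0.3842]
eef_rot: [-3.141, 0.002, 2.539]
contact_force: [-0.6, -0.2, -1.5]
grip_width: 0.0135
finger_force: 40.0
```

```bash
python3 nug.py 22 scene; python3 - <<'E'
from h import *
cm,im,d,P=grab('wrist','wrist22'); H,S,V=masks(im); Z=P[...,2]
m=(Z>.205)&(Z<.232)&(S<60)&(np.hypot(P[...,0]-.512,P[...,1]+.169)<.08)
print(circ(P[m]),m.sum(),np.nanpercentile(Z[m],[5,50,95]))
cv2.imwrite('pics/w22s.png',np.hstack([im[:,:,:],cv2.imread('pics/scene22.png')[130:300,90:290].repeat(2,0).repeat(2,1)[:384]])[:, :800] if 0 else im)
q=P[m]; A=np.c_[q[:,:2]-[.512,-.169],np.ones(len(q))]; print('plane',least_squares(lambda p:A@p-q[:,2],[0,0,.22],loss='soft_l1',f_scale=.001).x)
E
```

```text
33.8 tcp [ 0.4464 -0.1258  0.3842] [-3.141e+00  2.000e-03  2.539e+00] [-0.4  -0.1   1.6  -0.    1.64 -1.37] [-0.6 -0.2 -1.5]
scene 8 [196. 145.] [ 0.45  -0.096  0.311]
scene 12 [176. 158.] [ 0.45  -0.153  0.308]
scene 13 [330. 173.] [0.622 0.191 0.149]
scene 24 [329. 195.] [0.636 0.185 0.078]
scene 256 [201. 264.] [ 0.532 -0.19   0.005]
[ 0.46356319 -0.13944877  0.00637004] 186 [0.20613679 0.21624246 0.21768301]
plane [-0.727511    0.49952252  0.16253153]
```

View pics/scene22.png

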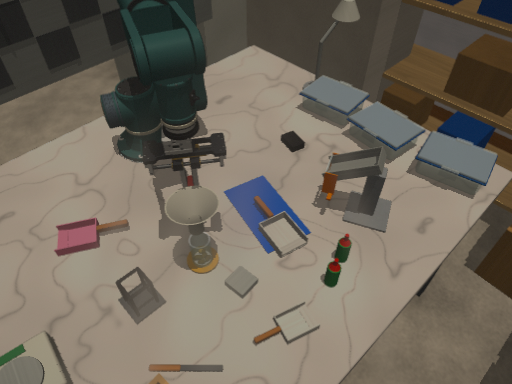

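```bash
python3 - <<'E'
from h import *
for n,z0,c0 in (('scene22',.2205,(.512,-.169)),('scene8',.14,(.512,-.169)),('scene0',.1405,(.5025,-.352))):
    cm,im,d,P=load(n); H,S,V=masks(im); Z=P[...,2]
    m=(np.hypot(P[...,0]-c0[0],P[...,1]-c0[1])<.075)&(Z>z0-.005)&(Z<z0+.006)&(S<70); q=P[m]
    A=np.c_[q[:,:2]-c0,np.ones(len(q))]; p=least_squares(lambda p:A@p-q[:,2],[0,0,z0],loss='soft_l1',f_scale=.001).x
    print(n,circ(q).round(4),len(q),p.round(4))
E
```

```text
scene22 [ 0.5098 -0.1694  0.0578] 368 [ 0.0405 -0.0246  0.2203]
scene8 [ 0.5125 -0.1668  0.0578] 264 [ 0.0268 -0.0512  0.1388]
scene0 [ 0.5039 -0.3528  0.0581] 404 [ 0.0057 -0.0009  0.1384]
```

>>> {"method": "apply_moves", "body": {"motion": [1,0,0,5,0.02,0.033,0,1,0,-15,5,0,0,0,1,0,-30,0,0,0,0,1,0,-30,0,0,0,0,1,-1,-30,0,0,0,0]}}

```text
time_s: 34.32
ee_pos: [0.4451, -0.2314, 0.3908]
eef_rot: [-3.139, -0.043, 2.541]
contact_force: [0.6, -1.0, -0.8]
grip_width: 0.0137
finger_force: 40.0
```

>>> {"method": "apply_moves", "body": {"motion": [1,-1,-30,0,0,0,0,1,-1,-30,0,0,0,0,1,0,-20,0,0,0,0,1,0,0,0,0,0,0,1,0,0,0,0,0,0]}}

```text
time_s: 34.73
ee_pos: [0.443, -0.3112, 0.3905]
eef_rot: [-3.14, -0.044, 2.538]
contact_force: [-1.0, 0.2, -1.2]
grip_width: 0.0136
finger_force: 40.0
```

```bash
python3 nug.py 23 scene|head -1; python3 - <<'E'
from h import *
for n,z0,c0 in (('scene23',.225,(.502,-.352)),):
    cm,im,d,P=load(n); H,S,V=masks(im); Z=P[...,2]
    for k in range(2):
        m=(np.hypot(P[...,0]-c0[0],P[...,1]-c0[1])<.075)&(Z>z0-.006)&(Z<z0+.006)&(S<70); q=P[m]; z0=np.percentile(q[:,2],80) if k==0 else z0
    A=np.c_[q[:,:2]-c0,np.ones(len(q))]; p=least_squares(lambda p:A@p-q[:,2],[0,0,z0],loss='soft_l1',f_scale=.001).x
    print(n,circ(q).round(4),len(q),p.round(4))
    w=(V<80)&(np.hypot(P[...,0]-c0[0],P[...,1]-c0[1])<.06)&(Z>.05)&(Z<.11); print('ring',w.sum(), np.nanmedian(P[w],0))
cm,im,d,P=grab('wrist','wrist23')
b=cv2.resize(cv2.imread('pics/scene23.png')[170:330,80:240],(600,600)); cv2.imwrite('pics/s23z.png',b)
E
```

```text
34.7333 tcp [ 0.443  -0.3112  0.3905] [-3.14  -0.044  2.538] [-0.72  0.09  1.4  -0.01  1.7  -1.68] [-1.   0.2 -1.2]
scene23 [ 0.5001 -0.3516  0.0578] 586 [ 0.0133 -0.0011  0.2226]
ring 194 [ 0.4961005  -0.37724861  0.09115063]
```

View pics/s23z.png

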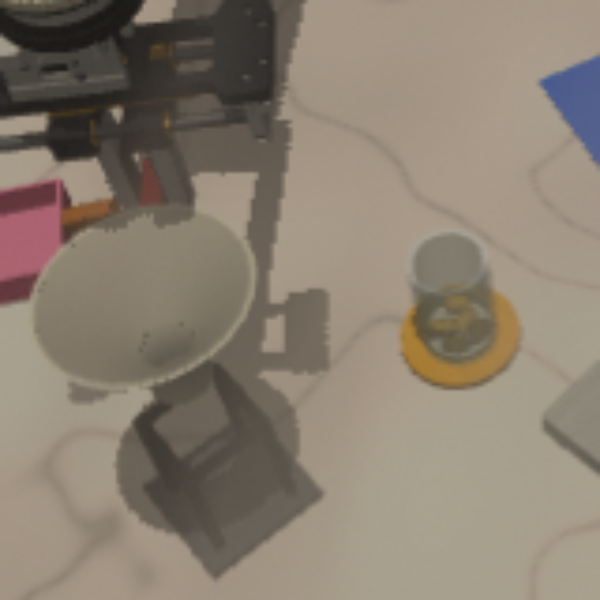

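>>> {"method": "apply_moves", "body": {"motion": [1,3,-1,-15,0,0,0,1,0,0,-20,0,0,0,1,0,0,-20,0,0,0,1,0,0,-15,0,0,0,1,0,0,-5,0,0,0]}}

```text
time_s: 35.25
ee_pos: [0.446, -0.3096, 0.3149]
eef_rot: [-3.14, -0.044, 2.542]
contact_force: [-0.3, 0.2, -1.6]
grip_width: 0.0137
finger_force: 40.0
```

>>> {"method": "apply_moves", "body": {"motion": [1,0,0,-4,0,0,0,1,0,0,-3,0,0,0,1,0,0,0,0,0,0,1,0,0,0,0,0,0]}}

```text
time_s: 35.58
ee_pos: [0.4466, -0.3115, 0.3122]
eef_rot: [-3.139, -0.037, 2.54]
contact_force: [-0.4, -0.1, -1.1]
grip_width: 0.0139
finger_force: 40.0
```

```bash
cat > st.py <<'E'
from h import *
import sys
n='scene'+sys.argv[1]; z0=.1405;c0=(.502,-.352)
o=robot.observe(); print(o['time_s'],o['ee_pos'].round(4),o['contact_force'].round(1))
cm,im,d,P=grab('scene',n); H,S,V=masks(im); Z=P[...,2]
m=(np.hypot(P[...,0]-c0[0],P[...,1]-c0[1])<.075)&(Z>z0-.008)&(Z<z0+.006)&(S<70); q=P[m]
A=np.c_[q[:,:2]-c0,np.ones(len(q))]; p=least_squares(lambda p:A@p-q[:,2],[0,0,z0],loss='soft_l1',f_scale=.001).x
print(n,circ(q).round(4),len(q),p.round(4),'seated ref (.5039,-.3528) .1384')
E
python3 st.py 24
```

```text
35.5833 [ 0.4466 -0.3115  0.3122] [-0.4 -0.1 -1.1]
scene24 [ 0.5045 -0.3525  0.0545] 832 [ 0.0219 -0.0074  0.141 ] seated ref (.5039,-.3528) .1384
```

Aligned, about 2–3 mm above its seat; lower and release.

>>> {"method": "apply_moves", "body": {"motion": [1,0,0,-2,0,0,0,1,0,0,-1,0,0,0,0.9,0,0,0,0,0,0,0.5,0,0,0,0,0,0,0.5,0,0,0,0,0,0]}}

```text
time_s: 36.05
ee_pos: [0.4465, -0.3118, 0.3085]
eef_rot: [-3.139, -0.038, 2.54]
contact_force: [0.4, -0.1, -0.6]
grip_width: 0.0238
finger_force: 0.0
```

>>> {"method": "apply_moves", "body": {"motion": [0.5,0,0,0,0,0,0,0.5,0,0,0,0,0,0,0.5,0,0,10,0,0,0,0.5,0,0,25,0,0,0,0.5,0,0,35,0,0,0]}}

```text
time_s: 36.47
ee_pos: [0.4459, -0.3112, 0.3761]
eef_rot: [-3.14, -0.046, 2.54]
contact_force: [-0.0, -0.7, 0.3]
grip_width: 0.047
finger_force: 0.0
```

>>> {"method": "apply_moves", "body": {"motion": [0.5,-20,10,20,-0.02,-0.033,0,0.5,-10,30,0,0,0,0,0.5,0,30,0,0,0,0,0.5,0,35,0,0,0,0,0.5,0,35,0,0,0,0]}}

```text
time_s: 36.88
ee_pos: [0.4158, -0.1705, 0.3994]
eef_rot: [3.142, 0.002, 2.538]
contact_force: [-0.1, 0.4, 0.5]
grip_width: 0.0469
finger_force: 0.0
```

```bash
python3 st.py 25; python3 fun.py 25 '(.5025,-.352)' .1 |grep rim; python3 meas.py 26 top scene | grep -v yellow
```

```text
36.8833 [ 0.4158 -0.1705  0.3994] [-0.1  0.4  0.5]
scene25 [ 0.5038 -0.3518  0.0573] 536 [ 0.0173 -0.0193  0.1373] seated ref (.5039,-.3528) .1384
wrist rim [ 0.5057 -0.3402  0.0461] 202 0.1394
top rim [ 0.5029 -0.3494  0.0578] 111 0.1431
top handle 90 [511.   58.3] [14.6 81.5] x [ 0.976 -0.216] yaw -0.218 pan centre [0.6066 0.0371] grip [0.5041 0.0598] ztop 0.0406
top mat ((509.8641052246094, 68.17182922363281), (134.359619140625, 253.79391479492188), 75.93135070800781)
panwalls ((554.3334350585938, 47.994911193847656), (86.18994140625, 172.6763458251953), 77.73839569091797) 78
scene handle 101 [511.2  54.9] [11.9 84.1] x [ 0.973 -0.232] yaw -0.234 pan centre [0.6066 0.0322] grip [0.5044 0.0566] ztop 0.0386
scene mat ((527.3434448242188, 60.774024963378906), (135.35498046875, 219.17605590820312), 75.80669403076172)
panwalls ((555.3557739257812, 46.9432373046875), (87.30858612060547, 172.6813201904297), 77.20404052734375) 221
```

>>> {"method": "apply_moves", "body": {"motion": [0.5,12,35,-20,0,0,0.094,0.5,15,35,-20,0,0,0.094,0.5,15,35,-20,0,0,0.094,0.5,15,35,-20,0,0,0.095,0.5,15,35,0,0,0,0]}}

```text
time_s: 37.55
ee_pos: [0.4866, -0.0001, 0.3157]
eef_rot: [-3.14, -0.008, 2.917]
contact_force: [-0.1, 0.5, 0.4]
grip_width: 0.0469
finger_force: 0.0
```

>>> {"method": "apply_moves", "body": {"motion": [0.5,12,35,0,0,0,0,0.5,4,19,0,0,0,0,0.5,0,0,0,0,0,0,0.5,0,0,0,0,0,0]}}

```text
time_s: 37.88
ee_pos: [0.5036, 0.0534, 0.3198]
eef_rot: [-3.14, -0.001, 2.917]
contact_force: [-0.4, -0.0, 0.5]
grip_width: 0.0468
finger_force: 0.0
```

```bash
python3 sc.py 27; python3 meas.py 27 wrist | grep handle
```

```text
37.8833 [0.5036 0.0534 0.3198] tz [-0.001 -0.001 -1.   ] ty [ 0.222  0.975 -0.001] grasp [0.5034 0.0532 0.1398] [-0.01  0.02  1.61 -0.    1.51 -1.35]
wrist handle 1100 [508.8  56.2] [14.9 83.1] x [ 0.976 -0.217] yaw -0.219 pan centre [0.6044 0.0349] grip [0.5019 0.0577] ztop 0.0388
```

>>> {"method": "apply_moves", "body": {"motion": [0.5,-1,4,-35,0,0,0,0.5,0,0,-35,0,0,0,0.5,0,0,-25,0,0,0,0.5,0,0,-15,0,0,0,0.5,0,0,0,0,0,0]}}

```text
time_s: 38.35
ee_pos: [0.5001, 0.0557, 0.206]
eef_rot: [-3.139, -0.008, 2.914]
contact_force: [-0.7, -0.5, -1.0]
grip_width: 0.0471
finger_force: 0.0
```

>>> {"method": "apply_moves", "body": {"motion": [1,0,0,0,0,0,0,1,0,0,0,0,0,0,1,0,0,0,0,0,0,1,0,0,0,0,0,0,1,0,0,0,0,0,0]}}

```text
time_s: 38.77
ee_pos: [0.5024, 0.0577, 0.2116]
eef_rot: [3.141, 0.003, 2.916]
contact_force: [0.3, 0.3, 0.2]
grip_width: 0.0172
finger_force: 0.1
```

>>> {"method": "apply_moves", "body": {"motion": [1,0,0,0,0,0,0,1,0,0,0,0,0,0,1,0,0,5,0,0,0,1,0,0,10,0,0,0,1,-10,4,0,0,0,0]}}

```text
time_s: 39.18
ee_pos: [0.4932, 0.0615, 0.2272]
eef_rot: [3.141, 0.004, 2.916]
contact_force: [0.3, -0.1, -0.3]
grip_width: 0.0157
finger_force: 39.9
```

>>> {"method": "apply_moves", "body": {"motion": [1,-20,7,0,0,0,0,1,-20,7,0,0,0,0,1,-20,7,0,0,0,0,1,0,0,-5,0,0,0,1,0,0,0,0,0,0]}}

```text
time_s: 39.6
ee_pos: [0.4303, 0.0832, 0.2193]
eef_rot: [-3.141, -0.002, 2.918]
contact_force: [0.1, 0.6, -2.0]
grip_width: 0.0156
finger_force: 39.9
```

>>> {"method": "apply_moves", "body": {"motion": [1,0,0,-4,0,0,0,1,0,0,-3,0,0,0,1,0,0,0,0,0,0]}}

```text
time_s: 39.85
ee_pos: [0.4322, 0.0826, 0.2125]
eef_rot: [-3.141, -0.001, 2.916]
contact_force: [-0.2, -0.1, -1.5]
grip_width: 0.0157
finger_force: 39.9
```

>>> {"method": "apply_moves", "body": {"motion": [0.9,0,0,0,0,0,0,0.5,0,0,0,0,0,0,0.5,0,0,0,0,0,0,0.5,0,0,0,0,0,0,0.5,0,0,0,0,0,0]}}

```text
time_s: 40.27
ee_pos: [0.4322, 0.0827, 0.2136]
eef_rot: [-3.141, 0.001, 2.916]
contact_force: [0.0, 0.1, 0.6]
grip_width: 0.0391
finger_force: 0.0
```

>>> {"method": "apply_moves", "body": {"motion": [0.5,0,0,15,0,0,0,0.5,0,0,30,0,0,0,0.5,0,0,40,0,0,0,0.5,0,0,40,0,0,0,0.5,-20,0,35,0,0,0]}}

```text
time_s: 40.68
ee_pos: [0.4132, 0.0826, 0.3759]
eef_rot: [3.141, 0.003, 2.916]
contact_force: [-0.0, -0.1, 0.1]
grip_width: 0.0465
finger_force: 0.0
```

>>> {"method": "apply_moves", "body": {"motion": [0.5,-40,0,20,0,0,0,0.5,-30,0,0,0,0,0,0.5,0,0,0,0,0,0,0.5,0,0,0,0,0,0]}}

```text
time_s: 41.02
ee_pos: [0.3437, 0.0828, 0.3927]
eef_rot: [3.141, 0.004, 2.917]
contact_force: [-0.3, -0.4, -0.7]
grip_width: 0.047
finger_force: 0.0
```

```bash
python3 meas.py 28 scene wrist; python3 st.py 29; python3 - <<'E'
from h import *
cm,im,d,P=load('scene29'); Z=P[...,2]; H,S,V=masks(im)
c=np.array([.535,.06]);x=np.array([.975,-.22]);y=np.array([.22,.975]); a=(P[...,:2]-c)
m=(abs(a@x)<.03)&(abs(a@y)<.033); q=P[m]; A=np.c_[q[:,:2]-c,np.ones(len(q))]; print('floor',least_squares(lambda p:A@p-q[:,2],[0,0,0],loss='soft_l1',f_scale=.001).x.round(4))
E
```

```text
scene handle 83 [439.9  78. ] [11.4 80.9] x [ 0.977 -0.215] yaw -0.217 pan centre [0.5356 0.0569] grip [0.433  0.0795] ztop 0.0385
scene mat ((529.9502563476562, 60.11473083496094), (135.35498046875, 214.12738037109375), 75.80669403076172)
panwalls ((498.9312438964844, 66.92225646972656), (87.98536682128906, 187.65731811523438), 77.55863952636719) 240
   yellow 271 [202. 263.] [ 0.529 -0.188  0.005]
   yellow 154 [166. 367.] [ 0.677 -0.401  0.009]
wrist handle 590 [437.3  79.8] [15.6 82.9] x [ 0.975 -0.222] yaw -0.224 pan centre [0.5329 0.058 ] grip [0.4305 0.0813] ztop 0.0388
wrist mat ((506.5980224609375, 65.99269104003906), (137.01637268066406, 257.279296875), 75.94217681884766)
panwalls ((492.5304260253906, 67.61193084716797), (86.28421783447266, 194.71719360351562), 77.43443298339844) 410
41.1167 [0.3449 0.0828 0.3915] [-0.4  0.6 -0. ]
scene29 [ 0.5036 -0.3518  0.0573] 526 [ 0.0158 -0.0185  0.1372] seated ref (.5039,-.3528) .1384
floor [ 0.0068 -0.0008  0.005 ]
```

View pics/scene29.png

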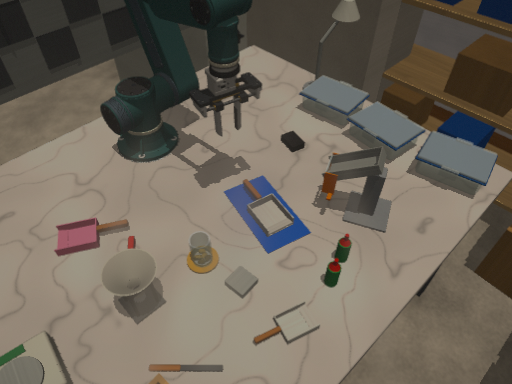

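The scoop lies flat on the mat at (268,212), the funnel is in its stand at (130,272), the jar at (202,252) holds the nuggets, and the counter is clear. Handing in.

```bash
python3 -c "
from cell import robot
print(robot.finish_job())"
```

```text
the job is handed in; nothing more can be done
None
```

I handed the job in at about 41 s: the four chute nuggets and the two found on the counter went through the funnel into the jar, the scoop lies flat on its mat (put back after it was knocked aside), and the funnel is upright in its stand; the hand-in returned no verdict.

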